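Kit the dryer repair tray in the laundry room

TASK

Make up the repair tray for a dryer: set the big drum roller in the large round nest, the slim-based levelling foot in the small round nest, the coin box in the square nest and the white door pull in the slot, each upright and flat on the floor of its nest. The small pulley and the wide-based foot are for another machine: leave them standing where they are.

Things in the scene. Friction and masses are not known exactly. Their poses are not given: they have to be found in the camera images.
- drum_roller: The dryer's drum roller: rubber-tyred wheel lying flat, white hub with a steel centre, 56 mm diameter, 32 mm high, about 0.16 kg. The bigger of the two wheels. Origin: centre of its underside, z up.
- small_pulley: Does not belong in the tray: a small pulley, rubber-tyred wheel lying flat, white hub with a steel centre, 38 mm diameter, 24 mm high. Origin: centre of its underside, z up.
- slim_foot: The levelling foot with the slim base: standing on a black rubber disc 10 mm thick, with an upright steel threaded stud 13-14 mm thick (a 22 mm nut in its lowest 6 mm) whose top is 62 mm up; the disc is 32 mm in diameter, about 0.09 kg. Origin: centre of its underside, z along the stud.
- wide_foot: Does not belong in the tray: the levelling foot with the wide base, standing on a black rubber disc 10 mm thick, with an upright steel threaded stud 13-14 mm thick (a 22 mm nut in its lowest 6 mm) whose top is 62 mm up; the disc is 52 mm in diameter. Origin: centre of its underside, z along the stud.
- coin_box: Coin box: plain closed aluminium box 50 x 50 x 42 mm with a round brass lock on top, about 0.3 kg. Origin: centre of its underside; x and y square to its sides, z up.
- door_handle: Door pull: white plastic bridge handle 68 mm long (its x), 18 mm wide (its y), 30 mm high; two feet 14 mm long at its ends carry a bar whose underside is 18 mm and top 30 mm up, about 0.07 kg. Origin: centre of its underside, z up.
- nest_big_round: Fixed grey insert 98 x 98 x 18 mm, one of four, 102 mm apart, all turned as one, in a low blue tray (214 mm square, rim 18 mm high). Origin: centre of its underside, 5 mm above the table, z up. Recess 11 mm deep: its floor is 7 mm, the insert's top 18 mm above the origin, a dark pad on the floor. Recess round, 72 mm in diameter, for the drum roller.
- nest_small_round: Fixed grey insert 98 x 98 x 18 mm, one of four, 102 mm apart, all turned as one, in a low blue tray (214 mm square, rim 18 mm high). Origin: centre of its underside, 5 mm above the table, z up. Recess 11 mm deep: its floor is 7 mm, the insert's top 18 mm above the origin, a dark pad on the floor. Recess round, 48 mm in diameter, for the slim-based levelling foot.
- nest_square: Fixed grey insert 98 x 98 x 18 mm, one of four, 102 mm apart, all turned as one, in a low blue tray (214 mm square, rim 18 mm high). Origin: centre of its underside, 5 mm above the table, z up. Recess 11 mm deep: its floor is 7 mm, the insert's top 18 mm above the origin, a dark pad on the floor. Recess square, 66 x 66 mm, sides along the origin's x and y, for the coin box.
- nest_slot: Fixed grey insert 98 x 98 x 18 mm, one of four, 102 mm apart, all turned as one, in a low blue tray (214 mm square, rim 18 mm high). Origin: centre of its underside, 5 mm above the table, z up. Recess 11 mm deep: its floor is 7 mm, the insert's top 18 mm above the origin, a dark pad on the floor. Recess a slot, 84 mm along the origin's x and 34 mm along its y, for the door pull.
Mind the look-alikes: they are no part of the job. What is shaped like the slim_foot but blue or red is not meant.

How it is judged:
At the end, for the whole second after the job is handed in: Each of the four parts is at rest, upright (within 0.12 rad), in its own nest: within 13 mm of the nest's centre and flat on the recess floor (underside 7 mm above the nest's origin, within about 3.5 mm). The small pulley and the wide-based foot stand within 20 mm of where they began (horizontal distance between drum_roller and nest_big_round below 0.013 m and z of drum_roller in the frame of nest_big_round between 0.003 and 0.0105 m and angle between each of drum_roller, slim_foot, coin_box, door_handle's own z axis and vertical below 0.12 rad and linear speed of each of drum_roller, slim_foot, coin_box, door_handle below 0.02 m/s and angular speed of each of drum_roller, slim_foot, coin_box, door_handle below 0.2 rad/s and horizontal distance between slim_foot and nest_small_round below 0.013 m and z of slim_foot in the frame of nest_small_round between 0.003 and 0.0105 m and horizontal distance between coin_box and nest_square below 0.013 m and z of coin_box in the frame of nest_square between 0.003 and 0.0105 m and horizontal distance between door_handle and nest_slot below 0.013 m and z of door_handle in the frame of nest_slot between 0.003 and 0.0105 m and distance of each of small_pulley, wide_foot from where it was at the start of the episode below 0.02 m and angle between each of small_pulley, wide_foot's own z axis and vertical below 0.3 rad); the robot touches nothing.
It fails at once if the small pulley is shifted by more than 20 mm or tipped over (distance of small_pulley from where it was at the start of the episode above 0.02 m or angle between small_pulley's own z axis and vertical above 0.3 rad).
It fails at once if the wide-based foot is shifted by more than 20 mm or tipped over (distance of wide_foot from where it was at the start of the episode above 0.02 m or angle between wide_foot's own z axis and vertical above 0.3 rad).
It also fails if it takes over 86 s, if anything falls off the work surface, if the arm or the gripper's body presses on something with over 40 N, if the wrist force passes 120 N, or if a joint passes its speed limit or range.

ROBOT

A 7-joint arm with a two-finger parallel gripper is mounted at the origin on the work surface. World frame = base frame: x ahead of the robot, y to its left, z up, the work surface at z = 0. Lengths are in m, angles in rad, forces in N, time in s.
With the tool pointing down it reaches from about 0.425 to 0.875 m from the base axis. Payload 4.7 kg.
Tool frame: the origin (TCP) lies midway between the tips of the shut fingers; the grasp point (between the pads) lies 19 mm behind it; x points along the fingers, z is the direction in which the jaws open and shut, and the axes are right-handed (so a half turn about x gives the same grasp; the last joint's range is limited). The gripper opens to 87 mm and grips with 3 to 60 N. Pads are 19 mm wide; open, the fingers measure 117 mm over their backs; the gripper's body (75 mm by 190 mm) begins 51 mm behind the grasp point.
Start: joints at [-1.312, 0.321, -0.07, 1.45, 0.023, 1.371, -0.057], TCP at [0.158, 0.631, 0.2] pointing down, gripper open.
Joint ranges: [-2.86, 2.86], [-0.3, 2.09], [-1.38, 1.24], [0.06, 2.45], [-1.56, 4.7], [0.09, 2.05], [-2.69, 2.69]. Speed limits (rad/s): [2.57, 2.57, 3.14, 3.14, 3.14, 3.14, 3.14].

INTERFACE

Orientations are given as a rotation vector (axis times angle).
In Python, from bench import ctrl gives the robot as it stands.
- The arm moves only by the shell command python3 -m pendant 'ROWS' [OPENING] [FORCE]. ROWS is JSON, a list of rows, each an object with "travel": the shift along the tool's x, y, z in m, a list of three; "twist": the turn about the tool's x in rad. In form: [{"travel": [x, y, z], "twist": twist}, ...]. A call has 1 to 10 rows; each row is the pose to reach, as a shift and turn from the pose measured when the call began, along the tool's axes at that moment; what a row does not reach only later rows make up. A row lasts 1/8 s, in which the tool goes at most 62.5 mm and 10.7 degrees, less where a joint would pass 70% of its speed; a pose out of reach is approached as far as the arm can. A call with a gripper value outside its range is refused whole. OPENING is the opening, from -1 (shut) to 1 (fully open), so that 0 is half open, set as the call begins (- or left out, the last holds). The fingers move at their own pace and stop on an object; FORCE is the grip in N (left out, the last holds). Time passes only in rows, so rows that repeat a pose let the fingers close. It gives the time, the measured TCP pose, the force and the opening at its end, in the units of the state.
- ctrl.get_state(): the state, without advancing time (a new reading comes with each control period).
- ctrl.get_image(name): name is "side" or "top"; returns the picture (420x560x3 uint8, red, green, blue); there is no depth.
- ctrl.camera_model(name): a dict with "K" (3x3 intrinsics, pixels), "distortion" ([k1, k2, p1, p2, k3] as OpenCV has them; the pictures are not rectified), "rvec" (rotation vector, rad) and "tvec" (3), from world to camera coordinates, as OpenCV has them. Camera axes: x right, y down, z forward; pixel columns grow to the right and rows downward; lengths in m; the calibration is good to about 2 mm. A picture is of the moment at which its call begins. camera_model takes no time and is no camera call.
- ctrl.close_job(): hands the job in, once; it reports no verdict.
The state is a dict: "time": time; "joint_positions": joint angles; "qd": joint speeds; "joint_torque": joint torques, N m; "position": TCP position; "tool_rot": TCP orientation; "ft_force": force on the tool from outside, world axes, zero at the start; "torque": the same for the moment, N m; "grip_width": opening from 0.0 (shut) to 1.0 (fully open).
Only numpy, scipy, OpenCV 4.12 (cv2) and the standard library are available. Lean on these libraries where they do the work, as an engineer would, in place of code of your own. Each camera call takes 0.05 s, during which the arm holds its last target.

## Working session

There is one attempt and no reset: what is moved stays moved. The work goes in short steps, Python scripts to look and compute and a shell command to move; the robot and the scene stay as the last step left them, time stands still between calls to the robot, and variables do not carry over. Pictures are saved under pics/ and viewed, and the job is handed in when it is done.

```bash
ls; mkdir -p pics; python3 - <<'E'
from bench import ctrl
import cv2
print(ctrl.get_state())
for n in("side","top"):
    cv2.imwrite(f"pics/{n}0.png",ctrl.get_image(n)[:,:,::-1]); print(n,ctrl.camera_model(n))
E
```

```text
pics
{'time': 0.0, 'joint_positions': array([-1.31190996,  0.32181151, -0.07009167,  1.45169155,  0.0226273 ,
        1.37080822, -0.05691005]), 'qd': array([-0.00130176,  0.00067948,  0.00023861,  0.00067077, -0.00024567,
       -0.00126897, -0.00037432]), 'joint_torque': array([ 9.40678115e-05, -4.91308486e+01, -4.03863313e-01, -3.12518513e+01,
       -6.39512180e-02,  4.43314039e-02,  1.90667220e-04]), 'position': array([0.15743649, 0.63001801, 0.19926078]), 'tool_rot': array([-1.02831829,  1.31657103,  1.02617425]), 'ft_force': array([-0.61239813,  0.34641003, -0.54677477]), 'torque': array([-0.03215083, -0.0025316 ,  0.06269354]), 'grip_width': 0.9982317651973992}
side {'K': array([[401.97249411,   0.        , 280.82708104],
       [  0.        , 401.97249411, 215.13149985],
       [  0.        ,   0.        ,   1.        ]]), 'distortion': array([0.02519394, 0.        , 0.        , 0.        , 0.        ]), 'rvec': array([ 2.00403681, -0.66030287,  0.3573341 ]), 'tvec': array([-0.44443274,  0.19984129,  0.74913074])}
top {'K': array([[497.48398186,   0.        , 279.86327512],
       [  0.        , 497.48398186, 204.81512758],
       [  0.        ,   0.        ,   1.        ]]), 'distortion': array([-0.08258778,  0.        ,  0.        ,  0.        ,  0.        ]), 'rvec': array([ 2.10830212, -2.13233378,  0.17881473]), 'tvec': array([-0.00712882,  0.51793543,  1.22372427])}
```

View pics/top0.png

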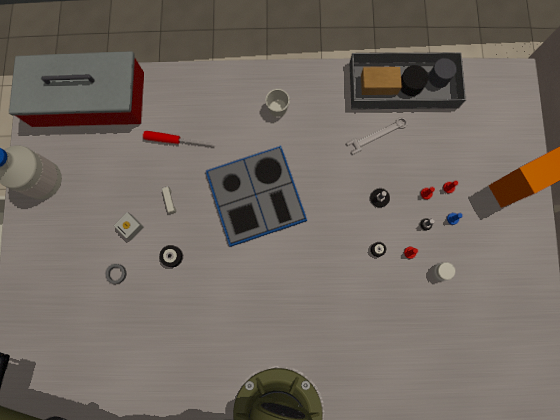

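View pics/side0.png

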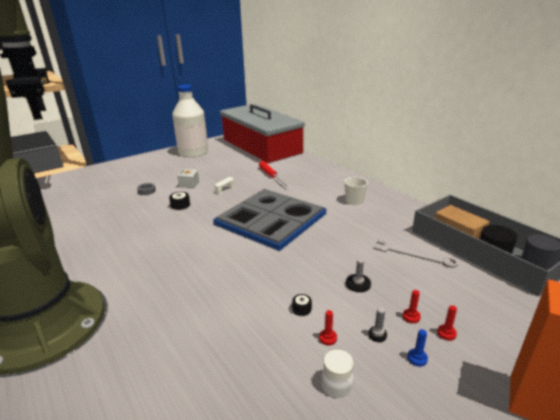

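The top view shows these parts:
- Wheels: (171,257) is the large one, (378,249) the small one, and (116,273) is a bare ring.
- Black-based feet: (380,198) is wide and (427,224) is slim. The red ones at (427,193), (450,187) and (410,252) and the blue one at (453,218) are look-alikes.
- Coin box at (127,226) and white pull at (168,200).
- Tray nests: small round (232,183), big round (268,171), square (243,218), slot (281,206).

Next I'll measure them and take close crops.

```bash
cat > h.py <<'E'
import numpy as np, cv2
from bench import ctrl
def cam(n):
    m=ctrl.camera_model(n); R=cv2.Rodrigues(m["rvec"])[0]; return m,R
def ray(n,px):
    m,R=cam(n); p=cv2.undistortPoints(np.array(px,float).reshape(-1,1,2),m["K"],m["distortion"]).reshape(-1,2)
    d=np.c_[p,np.ones(len(p))]@R; c=-R.T@m["tvec"]; return c,d
def plane(n,px,z):
    c,d=ray(n,px); return c+d*((z-c[2])/d[:,2])[:,None]
def proj(n,P):
    m,R=cam(n); return cv2.projectPoints(np.array(P,float).reshape(-1,1,3),m["rvec"],m["tvec"],m["K"],m["distortion"])[0].reshape(-1,2)
def save(n,name,box=None,s=1):
    im=ctrl.get_image(n)[:,:,::-1].copy()
    if box: x0,y0,x1,y1=box; im=cv2.resize(im[y0:y1,x0:x1],None,fx=s,fy=s,interpolation=cv2.INTER_CUBIC)
    cv2.imwrite(f"pics/{name}.png",im)
E
python3 - <<'E'
import cv2,numpy as np
from h import *
t=cv2.imread("pics/top0.png")
a=cv2.resize(t[180:290,90:220],None,fx=4,fy=4,interpolation=cv2.INTER_CUBIC)
b=cv2.resize(t[170:280,350:480],None,fx=4,fy=4,interpolation=cv2.INTER_CUBIC)
c=cv2.resize(t[140:250,195:315],None,fx=5,fy=5,interpolation=cv2.INTER_CUBIC)
for i,n in((a,'a'),(b,'b'),(c,'c')): cv2.imwrite(f"pics/crop_{n}.png",i)
for nm,p,z in(("roller",(171,257),.032),("pulley",(378,249),.024),("coin",(127,226),.045),("pull",(168,200),.03),("wide",(380,198),.005),("slim",(427,224),.005),("big",(268,171),.023),("smallr",(232,183),.023),("sq",(243,218),.023),("slot",(281,206),.023)):
    print(nm,plane("top",[p],z)[0].round(3))
print(-cam("top")[1].T@cam("top")[0]["tvec"])
E
```

```text
roller [0.388 0.267 0.032]
pulley [ 0.404 -0.263  0.024]
coin [0.468 0.381 0.045]
pull [0.537 0.279 0.03 ]
wide [ 0.541 -0.278  0.005]
slim [ 0.469 -0.399  0.005]
big [0.613 0.018 0.023]
smallr [0.582 0.113 0.023]
sq [0.489 0.083 0.023]
slot [ 0.519 -0.016  0.023]
[ 0.2883792  -0.02848221  1.2968559 ]
```

View pics/crop_a.png

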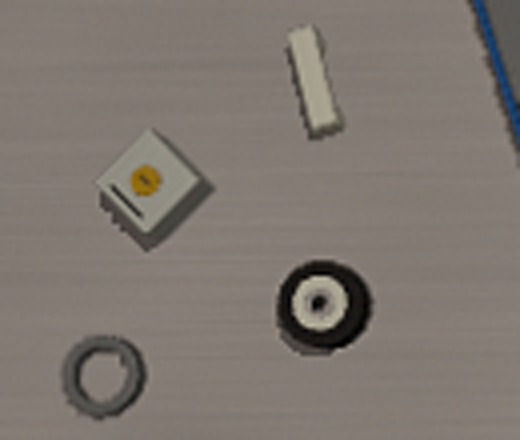

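View pics/crop_b.png

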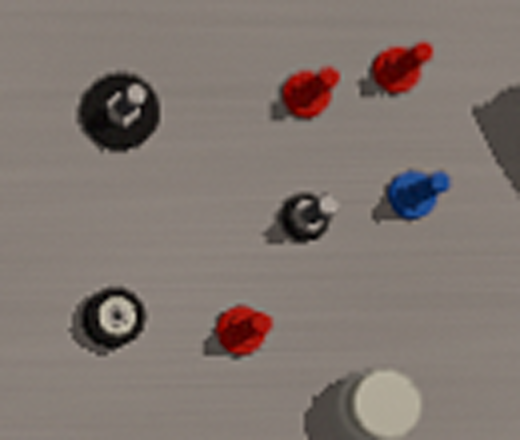

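View pics/crop_c.png

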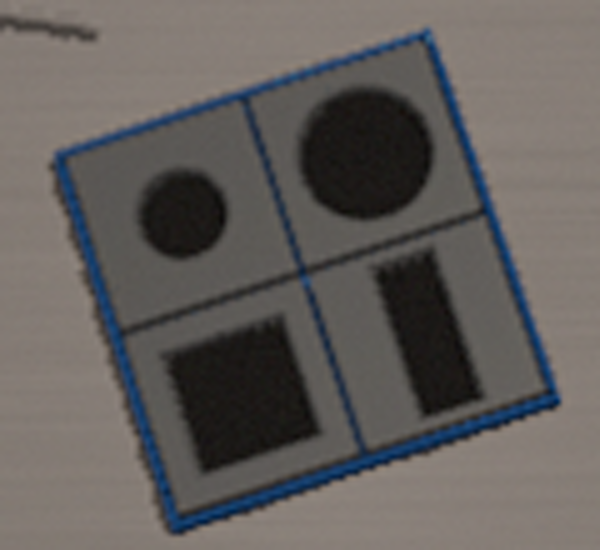

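```bash
cat > meas.py <<'E'
from h import *
t=cv2.imread("pics/top0.png"); hsv=cv2.cvtColor(t,cv2.COLOR_BGR2HSV); g=t.max(2)
def comp(mask,seed,r=30):
    x,y=seed; m=np.zeros_like(mask); m[y-r:y+r,x-r:x+r]=mask[y-r:y+r,x-r:x+r]
    n,l,s,c=cv2.connectedComponentsWithStats(m.astype(np.uint8))
    i=min(range(1,n),key=lambda i:np.hypot(*(c[i]-seed))-0.05*s[i,4]); 
    cn=max(cv2.findContours((l==i).astype(np.uint8),0,1)[0],key=cv2.contourArea); return s[i,4],c[i],cn
# nests
N={}
for nm,p in(("big",(268,171)),("small",(232,183)),("sq",(243,218)),("slot",(281,206))):
    a,c,cn=comp(g<55,p,25); w=plane("top",cn[:,0,:],.012)[:,:2]
    r=cv2.minAreaRect(w.astype(np.float32)*1000); N[nm]=plane("top",[c],.0145)[0]
    print(nm,a,c.round(1),N[nm].round(4),"rect",np.round(r[1],1),round(r[2],1))
for a,b in(("big","small"),("big","slot"),("sq","small"),("sq","slot")):
    d=N[b]-N[a]; print(a,b,np.hypot(d[0],d[1]).round(4),np.degrees(np.arctan2(d[1],d[0])).round(1))
print("tray centre",np.mean(list(N.values()),0).round(4))
for nm,p,z in(("roller",(171,257),.032),("pulley",(378,249),.024),("wide",(380,198),.01),("slim",(426,224),.01)):
    a,c,cn=comp(g<50,p,16); w=plane("top",cn[:,0,:],z)[:,:2]
    (x,y),r=cv2.minEnclosingCircle(w.astype(np.float32)); print(nm,a,np.round([x,y,2*r],4))
# white hub
for nm,p,z in(("hub",(171,257),.032),("slimtop",(432,221),.062),("widetop",(384,194),.062)):
    m=(g>130)&(hsv[...,1]<60); a,c,cn=comp(m,p,8); print(nm,a,c.round(1),plane("top",[c],z)[0].round(4))
# brass
m=(hsv[...,0]>10)&(hsv[...,0]<30)&(hsv[...,1]>120); a,c,cn=comp(m,(127,226),15); print("brass",a,c,plane("top",[c],.044)[0].round(4))
for nm,p,z,th in(("coin",(127,224),.042,150),("pull",(168,200),.030,160)):
    m=(g>th)|((hsv[...,0]>10)&(hsv[...,0]<30)&(hsv[...,1]>120)&(nm=="coin")); a,c,cn=comp(m,p,20); w=plane("top",cn[:,0,:],z)[:,:2]
    r=cv2.minAreaRect(w.astype(np.float32)*1000); b=cv2.boxPoints(r); e=b[1]-b[0],b[2]-b[1]
    print(nm,a,c.round(1),np.round(r[0],1),np.round(r[1],1),[(round(float(np.hypot(*v)),1),round(float(np.degrees(np.arctan2(v[1],v[0]))),1)) for v in e])
print(g[200,140],g[215:235:3,118],g[190:212:3,168])
E
python3 meas.py
```

```text
big 548 [267.7 170.4] [0.6173 0.0188 0.0145] rect [69.4 68.6] 89.2
small 237 [231.1 182.4] [0.5858 0.1161 0.0145] rect [46.4 42.6] 0.3
sq 608 [243.  218.5] [0.4886 0.084  0.0145] rect [65.7 64.9] 17.5
slot 399 [280.1 206.3] [ 0.5198 -0.0132  0.0145] rect [82.7 33.3] 17.7
big small 0.1022 107.9
big slot 0.1026 -161.8
sq small 0.1024 18.3
sq slot 0.102 -72.2
tray centre [0.5529 0.0514 0.0145]
roller 229 [0.3909 0.2679 0.06  ]
pulley 95 [ 0.4038 -0.2618  0.0404]
wide 226 [ 0.5407 -0.2752  0.0517]
slim 67 [ 0.4686 -0.3937  0.0303]
hub 118 [169.4 255.2] [0.3931 0.2711 0.032 ]
slimtop 168 [433.5 219.1] [ 0.4736 -0.3998  0.062 ]
widetop 15 [383.5 192.9] [ 0.5426 -0.2765  0.062 ]
brass 44 [125.88636364 224.79545455] [0.4711 0.384  0.044 ]
coin 44 [125.9 224.8] [472.1 384.4] [18.4 15.8] [(15.8, -87.5), (18.4, 2.5)]
pull 122 [167.5 198.9] [540.7 281.2] [63.3 13.7] [(13.7, -73.8), (63.3, 16.2)]
129 [132 132 146 143  45 110  75] [160 170 167 166 167 166 165 151]
```

```bash
python3 - <<'E'
from h import *
t=cv2.imread("pics/top0.png"); hsv=cv2.cvtColor(t,cv2.COLOR_BGR2HSV); g=t.max(2)
def cc(m,box,z,nm):
    x0,y0,x1,y1=box; n,l,s,c=cv2.connectedComponentsWithStats(m[y0:y1,x0:x1].astype(np.uint8))
    i=1+np.argmax(s[1:,4]); px=c[i]+[x0,y0]
    cn=max(cv2.findContours((l==i).astype(np.uint8),0,1)[0],key=cv2.contourArea)[:,0,:]+[x0,y0]
    w=plane("top",cn,z)[:,:2].astype(np.float32)*1000; r=cv2.minAreaRect(w); b=cv2.boxPoints(r)
    v=[b[1]-b[0],b[2]-b[1]]
    print(nm,s[i,4],px.round(1),plane("top",[px],z)[0].round(4),np.round(r[0],1),[(round(float(np.hypot(*q)),1),round(float(np.degrees(np.arctan2(q[1],q[0]))),1)) for q in v])
print(t[215:240:2,126].tolist()); print(t[219:225,428:437].max(2)); print(t[224,108:150].max(2) if 0 else g[224,108:150])
cc(g>120,(164,249,178,263),.032,"hub")
cc(g>100,(429,216,436,224),.062,"slimtop")
cc((g>133)&(hsv[...,1]<35)|((hsv[...,1]>120)&(hsv[...,0]<30)),(110,208,148,246),.042,"coin")
cc(g>145,(158,180,180,218),.03,"pull")
# slim/coin/handle in side view
m=hsv
E
```

```text
[[130, 141, 145], [132, 143, 146], [131, 141, 145], [65, 114, 141], [17, 106, 144], [25, 63, 84], [20, 108, 146], [130, 138, 141], [128, 139, 142], [132, 142, 146], [131, 143, 145], [138, 149, 152], [68, 73, 79]]
[[ 46  84 127 156 164 136 134 136 137]
 [ 46  52 158 167 168 163 143 131 130]
 [ 28  46 165 168 166 168 155 135 134]
 [ 31  38 123 165 168 175 137 134 136]
 [ 33  28  55  90  96 115 132 135 135]
 [ 23  24  34  37  74 129 136 135 135]]
[132 132 133 134 134 133 124 146 142 142 143 145 145 142 144 143 129  86
 116 145 144 132 131 147 144 144 145 146 147 148 149 111  86 110 134 136
 135 134 133 133 133 134]
hub 119 [169.5 255.2] [0.3932 0.2708 0.032 ] [393.6 269.7] [(30.7, -0.4), (31.4, 89.6)]
slimtop 48 [432.4 219.1] [ 0.4736 -0.3971  0.062 ] [ 472.9 -396.1] [(18.1, -3.6), (15.3, 86.4)]
coin 290 [126.6 224.3] [0.4725 0.3829 0.042 ] [472.1 384.2] [(45.2, -43.6), (47.6, 46.4)]
pull 145 [167.6 198.8] [0.5408 0.2805 0.03  ] [541.3 280.6] [(15.6, -73.7), (65.6, 16.3)]
```

```bash
python3 - <<'E'
import cv2
t=cv2.imread("pics/side0.png")
cv2.imwrite("pics/sc.png",cv2.resize(t[160:220,130:250],None,fx=5,fy=5,interpolation=cv2.INTER_CUBIC))
cv2.imwrite("pics/sd.png",cv2.resize(t[250:370,290:470],None,fx=4,fy=4,interpolation=cv2.INTER_CUBIC))
E
```

```text
(no output)
```

View pics/sc.png

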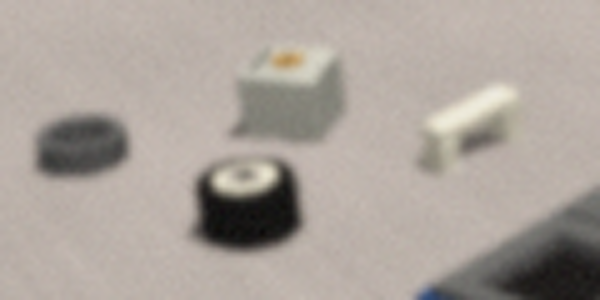

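View pics/sd.png

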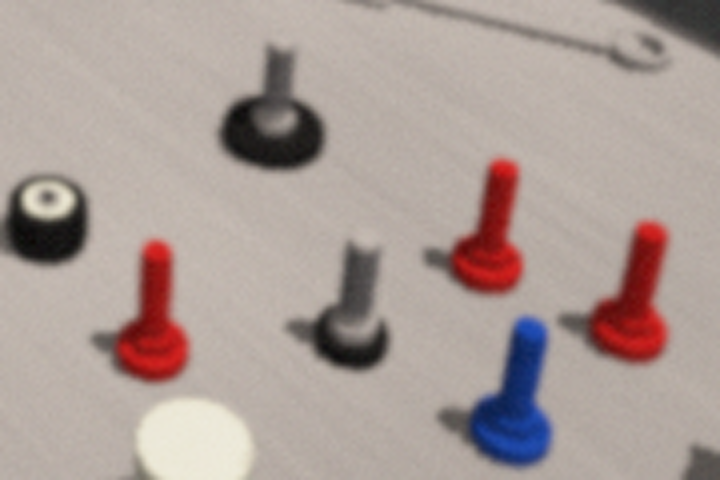

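```bash
cat > go.py <<'E'
import sys
from h import *
def go(x,y,z,yaw=None,quiet=False):
    s=ctrl.get_state(); R=cv2.Rodrigues(np.array(s["tool_rot"]))[0]; p=np.array(s["position"])
    tr=R.T@(np.array([x,y,z])-p)
    cur=np.degrees(np.arctan2(R[1,2],R[0,2]))
    print("t",round(s["time"],2),"pos",p.round(4),"jaw",round(cur,1),"down",R[:,0].round(3),"q7",round(s["joint_positions"][6],2),"q1",round(s["joint_positions"][0],2),"F",np.round(s["ft_force"],1),"w",round(s["grip_width"]*87,1))
    print("travel",tr.round(4))
    if yaw is not None:
        # positive twist about tool x (down) lowers world yaw
        d=(cur-yaw+90)%180-90; print("twist",round(np.radians(d),3),"or",round(np.radians(d-180*np.sign(d)),3))
if __name__=="__main__": go(*map(float,sys.argv[1:]))
E
python3 go.py .472 .3835 .2 46.4; python3 go.py .472 .3835 .2 -43.6
python3 - <<'E'
from h import *
# side-view cross checks and re-ray of stud top
print("slim stud top", plane("top",[(431.4,220.3)],.062)[0].round(4))
print("expect in side: stud top ~(381,309):",proj("side",[[.4715,-.395,.062]])[0].round(1),"coin brass ~(188,172):",proj("side",[[.4715,.384,.044]])[0].round(1),"roller hub ~(179,195):",proj("side",[[.392,.2695,.032]])[0].round(1),"pull bar mid ~(224,182):",proj("side",[[.541,.2805,.03]])[0].round(1))
E
```

```text
t 0.1 pos [0.1575 0.6301 0.1994] jaw 76.0 down [-0.    -0.002 -1.   ] q7 -0.06 q1 -1.31 F [0.3 0.2 0. ] w 87.2
travel [-3.000e-04 -3.649e-01 -1.630e-01]
twist 0.516 or -2.625
t 0.1 pos [0.1575 0.6301 0.1994] jaw 76.0 down [-0.    -0.002 -1.   ] q7 -0.06 q1 -1.31 F [0.3 0.2 0. ] w 87.2
travel [-3.000e-04 -3.649e-01 -1.630e-01]
twist -1.055 or 2.087
slim stud top [ 0.4706 -0.3944  0.062 ]
expect in side: stud top ~(381,309): [381.2 309.4] coin brass ~(188,172): [187. 172.] roller hub ~(179,195): [178.4 196.1] pull bar mid ~(224,182): [223.8 181.5]
```

```bash
python3 -m pendant '[{"travel":[0.04,-0.18,-0.08],"twist":0.25},{"travel":[0.04,-0.18,-0.08],"twist":0.25},{"travel":[0.04,-0.18,-0.08],"twist":0.25},{"travel":[0.09,-0.365,-0.163],"twist":0.516},{"travel":[0.09,-0.365,-0.163],"twist":0.516},{"travel":[0.09,-0.365,-0.163],"twist":0.516},{"travel":[0.09,-0.365,-0.163],"twist":0.516},{"travel":[0.09,-0.365,-0.163],"twist":0.516},{"travel":[0.09,-0.365,-0.163],"twist":0.516}]' 1 30; python3 go.py .472 .3835 .016 46.4
```

```text
time: 1.23
position: [0.471, 0.3842, 0.1094]
tool_rot: [-0.634, 1.478, 0.633]
ft_force: [-0.6, 0.1, 0.6]
grip_width: 1.002
t 1.23 pos [0.471  0.3842 0.1094] jaw 46.5 down [-0.001 -0.001 -1.   ] q7 0.13 q1 -0.9 F [-0.6  0.1  0.6] w 87.2
travel [ 0.0934 -0.0012  0.0003]
twist 0.001 or -3.141
```

```bash
python3 -m pendant '[{"travel":[0.04,-0.001,0],"twist":0},{"travel":[0.07,-0.001,0],"twist":0},{"travel":[0.094,-0.001,0],"twist":0},{"travel":[0.094,-0.001,0],"twist":0},{"travel":[0.094,-0.001,0],"twist":0}]' 1 30; python3 -m pendant '[{"travel":[0,0,0],"twist":0},{"travel":[0,0,0],"twist":0},{"travel":[0,0,0],"twist":0},{"travel":[0,0,0],"twist":0},{"travel":[0,0,0],"twist":0},{"travel":[0,0,0],"twist":0}]' -1 30;python3 go.py .4886 .084 .13 18
```

```text
time: 1.85
position: [0.4715, 0.385, 0.0167]
tool_rot: [-0.635, 1.476, 0.635]
ft_force: [0.2, -0.3, 0.8]
grip_width: 0.998
time: 2.6
position: [0.4718, 0.3853, 0.0168]
tool_rot: [-0.634, 1.475, 0.636]
ft_force: [0.3, 0.8, 0.9]
grip_width: 0.563
t 2.6 pos [0.4718 0.3853 0.0168] jaw 46.6 down [ 0.     0.001 -1.   ] q7 0.15 q1 -0.89 F [0.3 0.8 0.9] w 49.0
travel [-0.1134 -0.2193 -0.2071]
twist 0.498 or -2.643
```

```bash
python3 -m pendant '[{"travel":[-0.03,0,0],"twist":0},{"travel":[-0.07,0,0],"twist":0},{"travel":[-0.113,-0.03,-0.028],"twist":0.06},{"travel":[-0.113,-0.07,-0.066],"twist":0.16},{"travel":[-0.113,-0.11,-0.104],"twist":0.26},{"travel":[-0.113,-0.15,-0.142],"twist":0.36},{"travel":[-0.113,-0.19,-0.18],"twist":0.46},{"travel":[-0.113,-0.219,-0.207],"twist":0.498},{"travel":[-0.113,-0.219,-0.207],"twist":0.498},{"travel":[-0.113,-0.219,-0.207],"twist":0.498}]'; python3 go.py .4886 .084 .031 18; python3 - <<'E'
from h import *
save("top","t1",(180,120,340,260),4); save("side","s1",(180,100,380,280),4)
E
```

```text
time: 3.85
position: [0.4879, 0.0848, 0.1292]
tool_rot: [-0.246, 1.557, 0.248]
ft_force: [0.3, 0.4, -1.9]
grip_width: 0.557
t 3.85 pos [0.4879 0.0848 0.1292] jaw 18.0 down [-0.001  0.001 -1.   ] q7 0.11 q1 -0.65 F [ 0.3  0.4 -1.9] w 48.5
travel [ 0.0982 -0.0011  0.0005]
twist 0.001 or -3.141
```

View pics/s1.png

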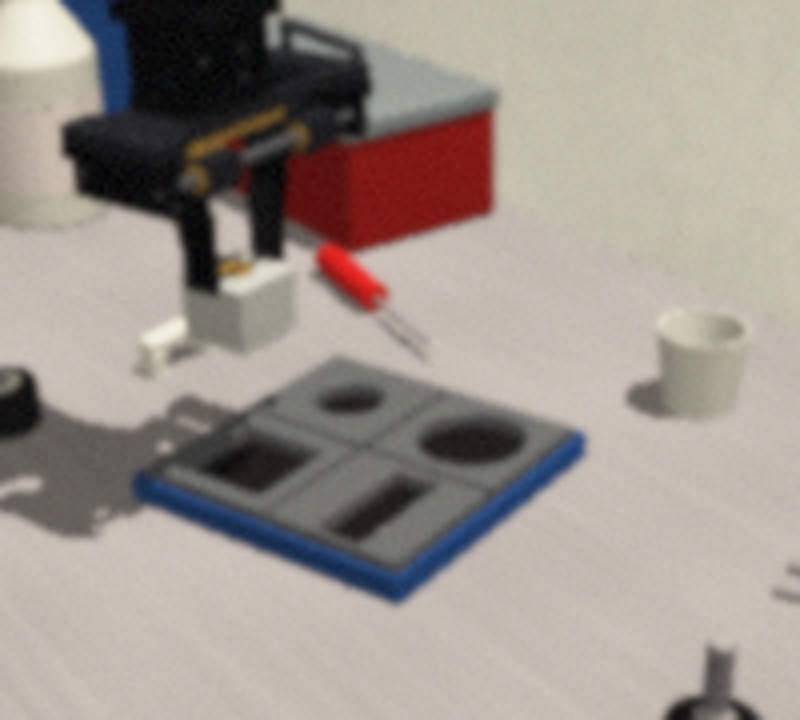

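The side view shows the box held square and level at about crop (240,300), above the tray. Lowering it into the square nest.

```bash
python3 -m pendant '[{"travel":[0.04,-0.001,0],"twist":0},{"travel":[0.07,-0.001,0],"twist":0},{"travel":[0.088,-0.001,0],"twist":0},{"travel":[0.096,-0.001,0],"twist":0},{"travel":[0.099,-0.001,0],"twist":0},{"travel":[0.099,-0.001,0],"twist":0}]'; python3 go.py .4886 .084 .029 18
```

```text
time: 4.7
position: [0.4887, 0.0851, 0.0308]
tool_rot: [-0.248, 1.556, 0.25]
ft_force: [0.6, 0.5, -1.8]
grip_width: 0.562
t 4.7 pos [0.4887 0.0851 0.0308] jaw 18.2 down [ 0.     0.001 -1.   ] q7 0.17 q1 -0.64 F [ 0.6  0.5 -1.8] w 48.9
travel [ 0.0018 -0.0011 -0.0004]
twist 0.003 or -3.138
```

```bash
python3 -m pendant '[{"travel":[0.0015,0,0],"twist":0},{"travel":[0.0015,0,0],"twist":0}]'; python3 -m pendant '[{"travel":[0.001,0,0],"twist":0},{"travel":[0.001,0,0],"twist":0},{"travel":[0,0,0],"twist":0},{"travel":[-0.03,0,0],"twist":0},{"travel":[-0.08,0,0],"twist":0},{"travel":[-0.08,0,0],"twist":0}]' 1 20; python3 go.py .392 .2695 .11 34
```

```text
time: 4.95
position: [0.489, 0.0853, 0.0297]
tool_rot: [-0.248, 1.555, 0.25]
ft_force: [-0.5, 0.0, -2.5]
grip_width: 0.562
time: 5.7
position: [0.4923, 0.086, 0.1139]
tool_rot: [-0.246, 1.547, 0.251]
ft_force: [1.1, 0.2, -0.1]
grip_width: 0.99
t 5.7 pos [0.4923 0.086  0.1139] jaw 18.2 down [ 0.009  0.005 -1.   ] q7 0.12 q1 -0.66 F [ 1.1  0.2 -0.1] w 86.1
travel [ 0.0038  0.2057 -0.0381]
twist -0.276 or 2.866
```

```bash
python3 -m pendant '[{"travel":[0,0.06,-0.011],"twist":-0.08},{"travel":[0,0.12,-0.022],"twist":-0.16},{"travel":[0.002,0.18,-0.033],"twist":-0.24},{"travel":[0.004,0.206,-0.038],"twist":-0.276},{"travel":[0.004,0.206,-0.038],"twist":-0.276},{"travel":[0.004,0.206,-0.038],"twist":-0.276}]' 1 20; python3 go.py .392 .2695 .014 34
python3 - <<'E'
from h import *
save("top","t2",(180,130,330,260),5); save("side","s2",(130,150,330,260),4)
E
```

```text
time: 6.45
position: [0.393, 0.268, 0.1095]
tool_rot: [-0.461, 1.511, 0.463]
ft_force: [-0.7, -0.2, 0.0]
grip_width: 1.001
t 6.45 pos [0.393  0.268  0.1095] jaw 33.8 down [ 0.009  0.003 -1.   ] q7 -0.07 q1 -0.88 F [-0.7 -0.2  0. ] w 87.1
travel [ 0.0955  0.002  -0.0008]
twist -0.003 or 3.139
```

View pics/s2.png

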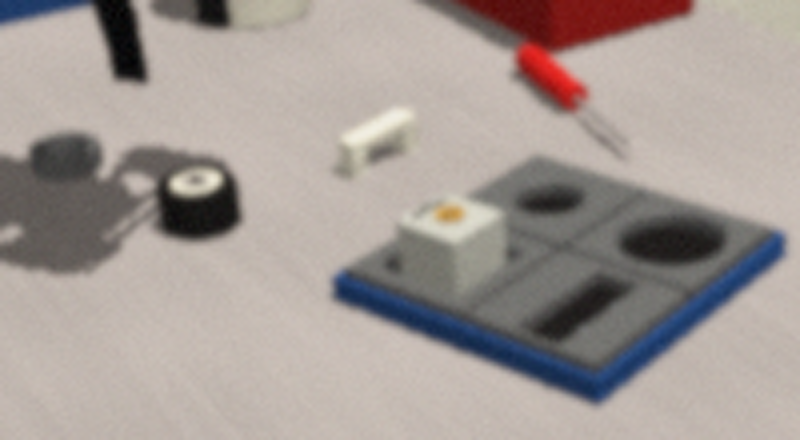

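View pics/t2.png

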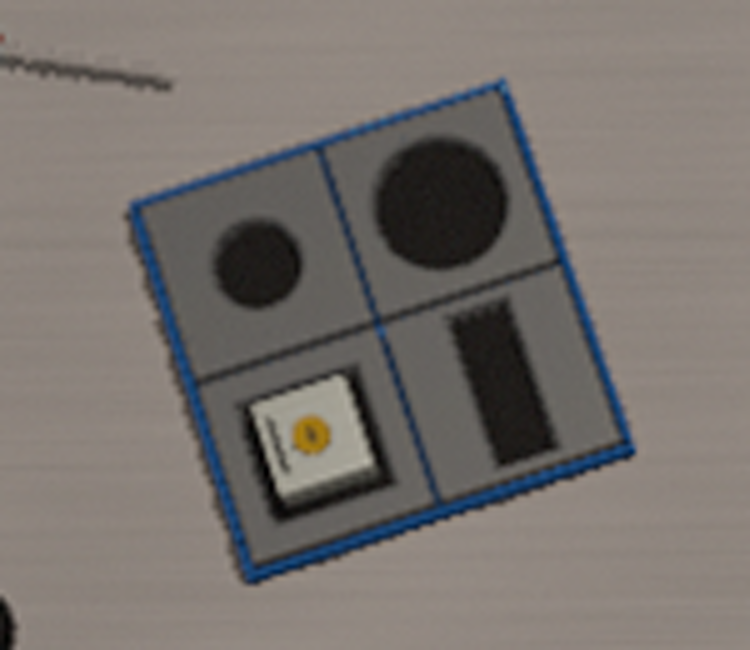

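The coin box sits centred in the square nest, at about crop (312,437). Next is the roller.

```bash
python3 -m pendant '[{"travel":[0.04,0.002,0],"twist":0},{"travel":[0.075,0.002,-0.001],"twist":0},{"travel":[0.0955,0.002,-0.001],"twist":0},{"travel":[0.0955,0.002,-0.001],"twist":0},{"travel":[0.0955,0.002,-0.001],"twist":0}]' 1 20; python3 -m pendant '[{"travel":[0,0,0],"twist":0},{"travel":[0,0,0],"twist":0},{"travel":[0,0,0],"twist":0},{"travel":[0,0,0],"twist":0},{"travel":[0,0,0],"twist":0}]' -1 20;python3 go.py .6173 .0188 .13 10
```

```text
time: 7.18
position: [0.3932, 0.2693, 0.0151]
tool_rot: [-0.459, 1.51, 0.461]
ft_force: [0.4, -0.6, -0.9]
grip_width: 1.0
time: 7.8
position: [0.3931, 0.2693, 0.0151]
tool_rot: [-0.459, 1.51, 0.461]
ft_force: [0.6, -0.2, 0.6]
grip_width: 0.513
t 7.8 pos [0.3931 0.2693 0.0151] jaw 33.7 down [ 0.01   0.005 -1.   ] q7 -0.04 q1 -0.88 F [ 0.6 -0.2  0.6] w 44.6
travel [-0.1138 -0.333   0.0488]
twist 0.414 or -2.728
```

```bash
python3 - <<'E'
from h import *
save("top","t3",(120,200,260,300),5); save("side","s3",(100,100,300,250),4)
E
python3 go.py .6173 .0188 .13 10
```

```text
t 7.9 pos [0.3931 0.2693 0.0151] jaw 33.7 down [ 0.01   0.005 -1.   ] q7 -0.04 q1 -0.88 F [-0.3  0.4 -0.4] w 36.9
travel [-0.1138 -0.3329  0.0488]
twist 0.414 or -2.728
```

View pics/s3.png

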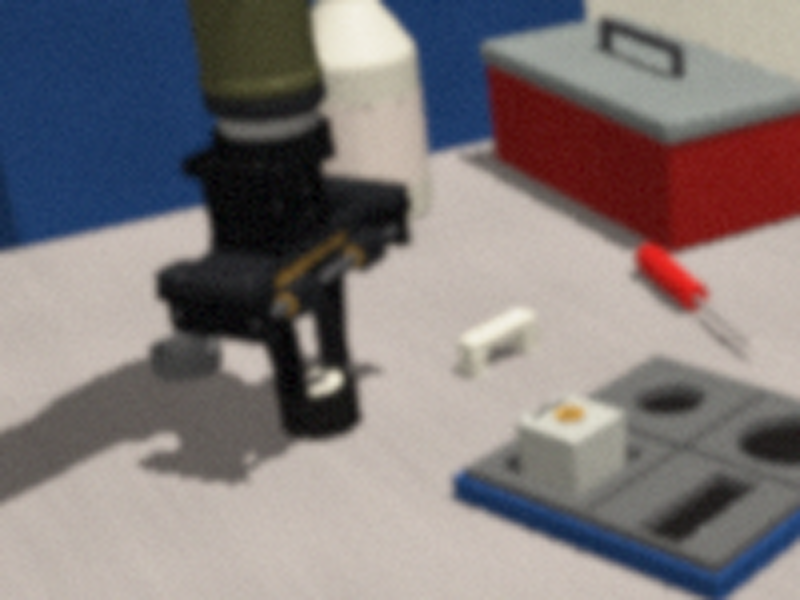

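View pics/t3.png

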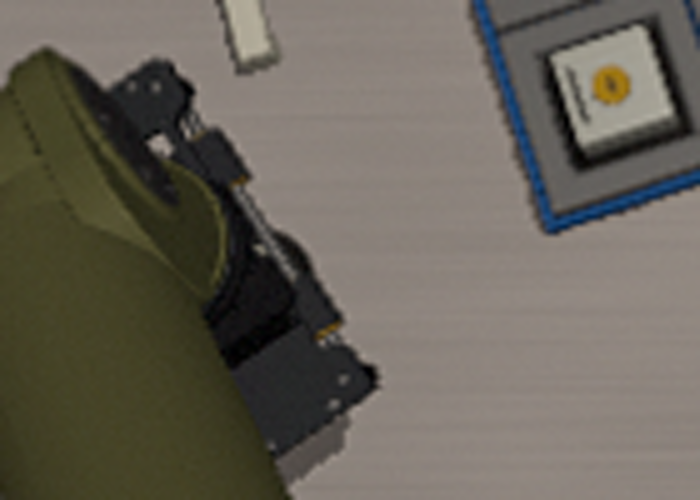

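```bash
python3 - <<'E'
from h import *
save("side","s4",(150,170,210,215),12)
print(ctrl.get_state()["grip_width"]*87, proj("side",[[.392,.2695,.0],[.392,.2695,.032],[.3931,.2693,.0151]]).round(1))
E
```

```text
33.108292433562056 [[180.1 206.2]
 [178.4 196.1]
 [179.7 201.4]]
```

View pics/s4.png

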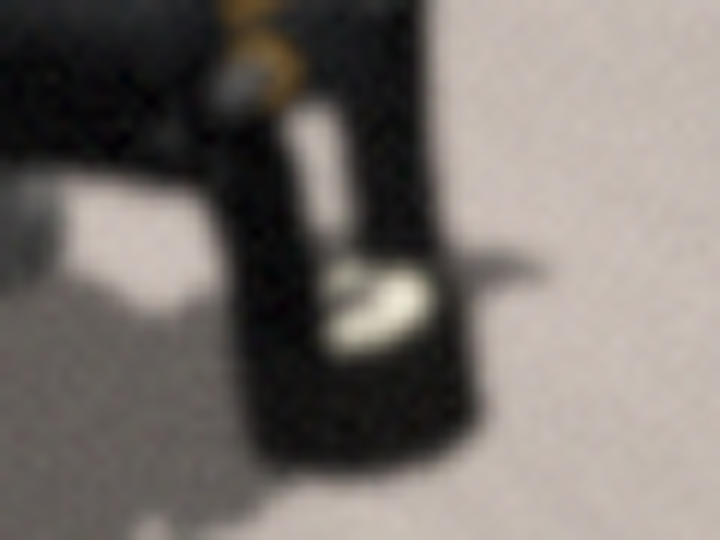

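```bash
python3 - <<'E'
from h import *
m,R=cam("side"); print("campos",(-R.T@m["tvec"]).round(3))
u=np.array([np.cos(np.radians(33.7)),np.sin(np.radians(33.7)),0]); p=np.array([.3931,.2693,.0151])
for w in(.033,.056,.087):
  for s in(1,-1):
    for dz in (0,.03,.06):
      q=p+s*u*(w/2)+[0,0,dz]; print(w,s,dz,((proj("side",[q])[0]-[150,170])*12).round(0),end=" ")
  print()
E
```

```text
campos [ 0.046 -0.713  0.537]
0.033 1 0 [395. 346.] 0.033 1 0.03 [377. 232.] 0.033 1 0.06 [358. 115.] 0.033 -1 0 [317. 409.] 0.033 -1 0.03 [297. 293.] 0.033 -1 0.06 [277. 173.] 
0.056 1 0 [421. 325.] 0.056 1 0.03 [404. 211.] 0.056 1 0.06 [386.  95.] 0.056 -1 0 [288. 431.] 0.056 -1 0.03 [268. 314.] 0.056 -1 0.06 [248. 194.] 
0.087 1 0 [456. 297.] 0.087 1 0.03 [439. 184.] 0.087 1 0.06 [422.  69.] 0.087 -1 0 [250. 462.] 0.087 -1 0.03 [229. 344.] 0.087 -1 0.06 [207. 223.]
```

```bash
python3 -m pendant '[{"travel":[0,0,0],"twist":0},{"travel":[0,0,0],"twist":0},{"travel":[0,0,0],"twist":0},{"travel":[0,0,0],"twist":0},{"travel":[0,0,0],"twist":0},{"travel":[0,0,0],"twist":0}]' 1 20; python3 - <<'E'
from h import *
save("side","s5",(150,170,210,215),12)
E
```

```text
time: 8.7
position: [0.3931, 0.2693, 0.0151]
tool_rot: [-0.459, 1.51, 0.461]
ft_force: [-0.5, -0.0, -0.6]
grip_width: 0.954
```

View pics/s5.png

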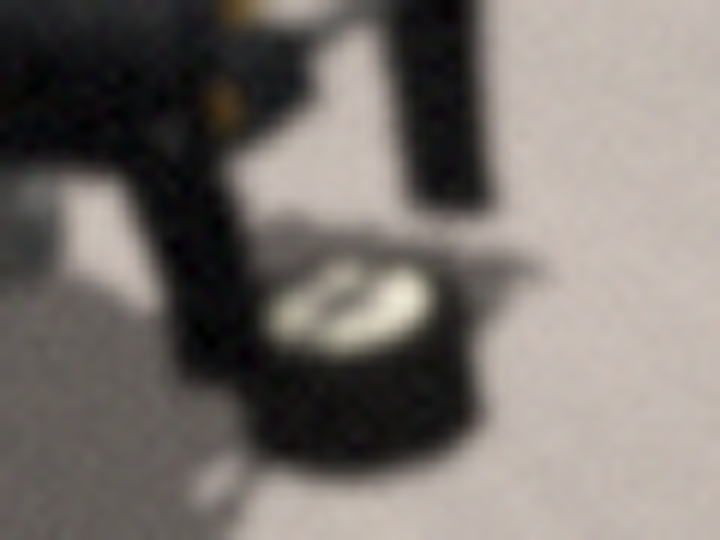

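```bash
python3 - <<'E'
from h import *
u=np.array([np.cos(np.radians(33.7)),np.sin(np.radians(33.7)),0]); p=np.array([.3931,.2693,0])
for s in(.0415,.049,.0565,-.0415,-.049,-.0565):
    print(s,[tuple(((proj("side",[p+s*u+[0,0,z]])[0]-[150,170])*12).round(0)) for z in (.015,.025,.035,.04,.045)])
u=np.array([np.cos(np.radians(18)),np.sin(np.radians(18)),0]); p=np.array([.4879,.0848,0])
print("coin in s1; tip z candidates (tcp .129)")
for s in(.0245,-.0245):
    print(s,[tuple(((proj("side",[p+s*u+[0,0,z]])[0]-[180,100])*4).round(0)) for z in (.129,.139,.149,.154)])
E
```

```text
0.0415 [(np.float64(452.0), np.float64(301.0)), (np.float64(446.0), np.float64(264.0)), (np.float64(441.0), np.float64(226.0)), (np.float64(438.0), np.float64(207.0)), (np.float64(435.0), np.float64(188.0))]
0.049 [(np.float64(469.0), np.float64(288.0)), (np.float64(463.0), np.float64(251.0)), (np.float64(458.0), np.float64(213.0)), (np.float64(455.0), np.float64(194.0)), (np.float64(452.0), np.float64(175.0))]
0.0565 [(np.float64(485.0), np.float64(274.0)), (np.float64(480.0), np.float64(238.0)), (np.float64(474.0), np.float64(200.0)), (np.float64(471.0), np.float64(181.0)), (np.float64(469.0), np.float64(163.0))]
-0.0415 [(np.float64(255.0), np.float64(458.0)), (np.float64(248.0), np.float64(420.0)), (np.float64(241.0), np.float64(380.0)), (np.float64(238.0), np.float64(361.0)), (np.float64(234.0), np.float64(341.0))]
-0.049 [(np.float64(236.0), np.float64(474.0)), (np.float64(229.0), np.float64(435.0)), (np.float64(222.0), np.float64(395.0)), (np.float64(218.0), np.float64(375.0)), (np.float64(215.0), np.float64(356.0))]
-0.0565 [(np.float64(217.0), np.float64(489.0)), (np.float64(209.0), np.float64(450.0)), (np.float64(202.0), np.float64(410.0)), (np.float64(199.0), np.float64(390.0)), (np.float64(195.0), np.float64(370.0))]
coin in s1; tip z candidates (tcp .129)
0.0245 [(np.float64(265.0), np.float64(295.0)), (np.float64(264.0), np.float64(280.0)), (np.float64(263.0), np.float64(265.0)), (np.float64(262.0), np.float64(257.0))]
-0.0245 [(np.float64(212.0), np.float64(322.0)), (np.float64(211.0), np.float64(307.0)), (np.float64(210.0), np.float64(292.0)), (np.float64(209.0), np.float64(284.0))]
```

The side view shows the open tips at crop (455,208) and (218,375). That puts them at z≈0.037–0.04, about 22 mm above the reported TCP. So the fingers closed over the top of the roller without moving it (hub still at px (179,195.6)). I'll go 22 mm lower and close again.

```bash
python3 -m pendant '[{"travel":[0.01,0,0],"twist":0},{"travel":[0.018,0,0],"twist":0},{"travel":[0.022,0,0],"twist":0},{"travel":[0.022,0,0],"twist":0}]' 1 20; python3 -m pendant '[{"travel":[0,0,0],"twist":0},{"travel":[0,0,0],"twist":0},{"travel":[0,0,0],"twist":0},{"travel":[0,0,0],"twist":0},{"travel":[0,0,0],"twist":0},{"travel":[0,0,0],"twist":0}]' -1 20;python3 go.py .6173 .0188 .13 10
python3 - <<'E'
from h import *
save("side","s6",(150,170,210,215),12)
E
```

```text
time: 9.25
position: [0.393, 0.2691, -0.0075]
tool_rot: [-0.459, 1.511, 0.461]
ft_force: [0.2, 0.6, -0.5]
grip_width: 0.999
time: 10.0
position: [0.3934, 0.2693, -0.0073]
tool_rot: [-0.459, 1.511, 0.461]
ft_force: [1.4, 0.3, 0.0]
grip_width: 0.635
t 10.0 pos [ 0.3934  0.2693 -0.0073] jaw 33.7 down [ 0.01   0.004 -1.   ] q7 -0.03 q1 -0.87 F [1.4 0.3 0. ] w 55.3
travel [-0.1361 -0.3329  0.0488]
twist 0.414 or -2.728
```

View pics/s6.png

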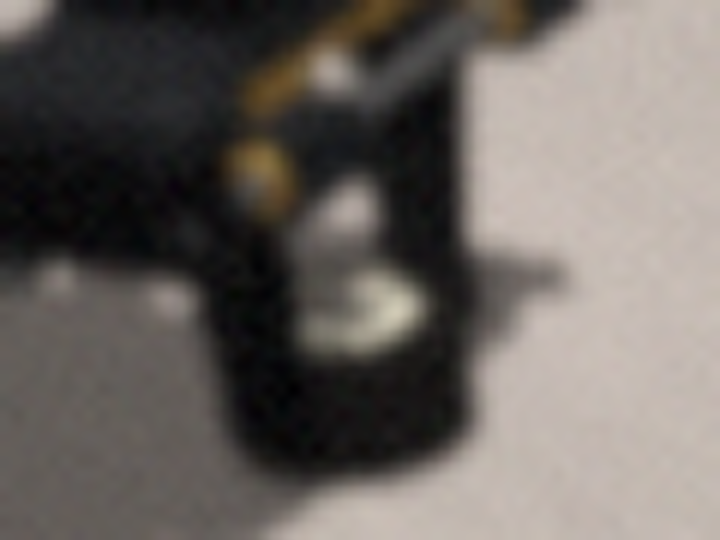

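Gripped at 55.3 mm, with the hub between the pads. Lifting and carrying it to the big round nest.

```bash
python3 -m pendant '[{"travel":[-0.03,0,0],"twist":0},{"travel":[-0.08,0,0],"twist":0},{"travel":[-0.125,-0.03,0.004],"twist":0.04},{"travel":[-0.136,-0.08,0.012],"twist":0.1},{"travel":[-0.136,-0.13,0.019],"twist":0.16},{"travel":[-0.136,-0.18,0.026],"twist":0.22},{"travel":[-0.136,-0.23,0.034],"twist":0.28},{"travel":[-0.136,-0.28,0.041],"twist":0.34},{"travel":[-0.136,-0.333,0.049],"twist":0.414},{"travel":[-0.136,-0.333,0.049],"twist":0.414}]'; python3 -m pendant '[{"travel":[0,0,0],"twist":0}]'; python3 go.py .6173 .0188 .006 10
python3 - <<'E'
from h import *
save("side","s7",(180,100,380,250),4)
E
```

```text
time: 11.3
position: [0.6184, 0.0129, 0.1288]
tool_rot: [-0.131, 1.558, 0.13]
ft_force: [-1.2, 0.2, -1.3]
grip_width: 0.637
time: 11.42
position: [0.6174, 0.0137, 0.1278]
tool_rot: [-0.131, 1.561, 0.131]
ft_force: [0.0, 0.2, -1.1]
grip_width: 0.636
t 11.43 pos [0.6174 0.0137 0.1278] jaw 9.6 down [ 0.006  0.    -1.   ] q7 0.23 q1 -0.5 F [ 0.   0.2 -1.1] w 55.4
travel [0.1218 0.0052 0.    ]
twist -0.008 or 3.134
```

View pics/s7.png

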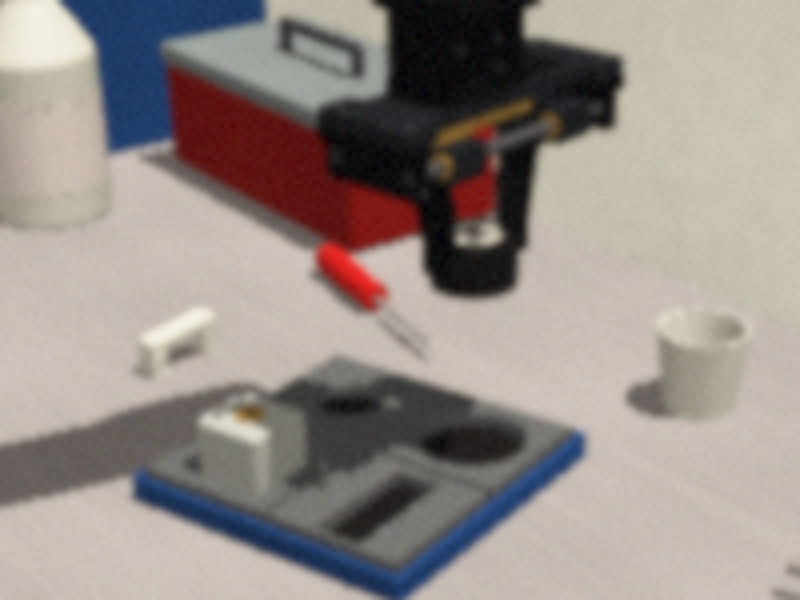

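```bash
python3 -m pendant '[{"travel":[0.04,0.005,0],"twist":0},{"travel":[0.08,0.005,0],"twist":0},{"travel":[0.106,0.005,0],"twist":0},{"travel":[0.117,0.005,0],"twist":0},{"travel":[0.122,0.005,0],"twist":0},{"travel":[0.122,0.005,0],"twist":0}]'; python3 go.py .6173 .0188 .005 10
```

```text
time: 12.22
position: [0.6179, 0.0183, 0.0067]
tool_rot: [-0.132, 1.559, 0.131]
ft_force: [0.3, -1.1, -1.8]
grip_width: 0.634
t 12.22 pos [0.6179 0.0183 0.0067] jaw 9.6 down [ 0.008  0.    -1.   ] q7 0.28 q1 -0.48 F [ 0.3 -1.1 -1.8] w 55.2
travel [ 0.0017  0.0006 -0.0005]
twist -0.007 or 3.134
```

```bash
python3 -m pendant '[{"travel":[0.0018,0,0],"twist":0},{"travel":[0.0018,0,0],"twist":0}]'; python3 -m pendant '[{"travel":[0,0,0],"twist":0},{"travel":[0,0,0],"twist":0},{"travel":[0,0,0],"twist":0},{"travel":[-0.03,0,0],"twist":0},{"travel":[-0.08,0,0],"twist":0},{"travel":[-0.11,0,0],"twist":0},{"travel":[-0.11,0,0],"twist":0}]' 1 15; python3 go.py .541 .2805 .09 -73.7
```

```text
time: 12.48
position: [0.6185, 0.0184, 0.0056]
tool_rot: [-0.131, 1.558, 0.131]
ft_force: [-0.9, 0.3, -0.5]
grip_width: 0.633
time: 13.35
position: [0.6196, 0.0183, 0.1188]
tool_rot: [-0.131, 1.552, 0.131]
ft_force: [-0.4, -0.2, -0.0]
grip_width: 0.997
t 13.35 pos [0.6196 0.0183 0.1188] jaw 9.6 down [ 0.015  0.002 -1.   ] q7 0.23 q1 -0.51 F [-0.4 -0.2 -0. ] w 86.7
travel [ 0.028   0.2716 -0.0344]
twist 1.453 or -1.688
```

```bash
python3 -m pendant '[{"travel":[0,0.03,-0.004],"twist":0.17},{"travel":[0,0.07,-0.009],"twist":0.34},{"travel":[0,0.11,-0.014],"twist":0.51},{"travel":[0,0.15,-0.019],"twist":0.68},{"travel":[0,0.19,-0.024],"twist":0.85},{"travel":[0.01,0.23,-0.029],"twist":1.02},{"travel":[0.02,0.2716,-0.034],"twist":1.19},{"travel":[0.028,0.2716,-0.034],"twist":1.36},{"travel":[0.028,0.2716,-0.034],"twist":1.453},{"travel":[0.028,0.2716,-0.034],"twist":1.453}]' 0 15; python3 go.py .541 .2805 -.007 -73.7
python3 - <<'E'
from h import *
save("top","t8",(180,120,330,260),5); save("side","s8",(150,120,350,270),4)
E
```

```text
time: 14.6
position: [0.5406, 0.2802, 0.0887]
tool_rot: [1.001, 1.32, -0.988]
ft_force: [0.5, -0.6, 1.0]
grip_width: 0.498
t 14.6 pos [0.5406 0.2802 0.0887] jaw -73.6 down [ 0.013 -0.    -1.   ] q7 -1.64 q1 -1.04 F [ 0.5 -0.6  1. ] w 43.3
travel [ 0.0957 -0.0007 -0.0005]
twist 0.002 or -3.14
```

View pics/s8.png

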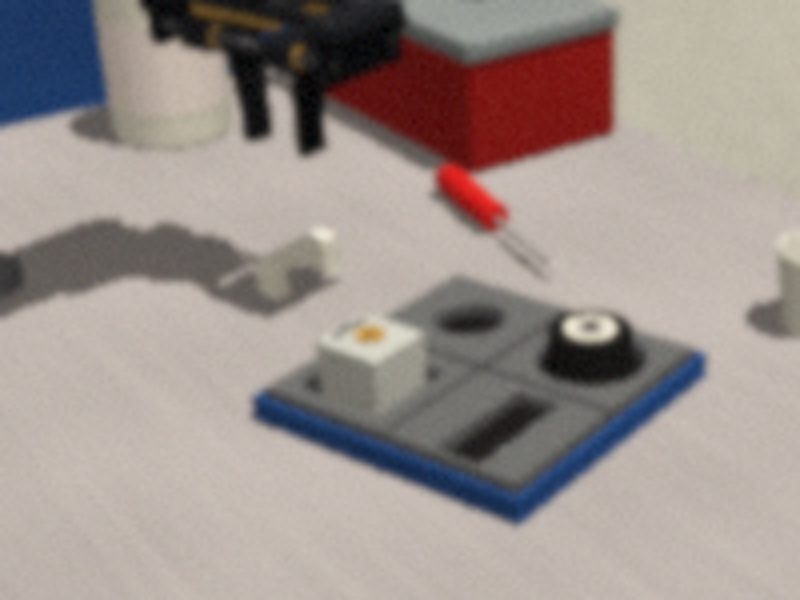

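View pics/t8.png

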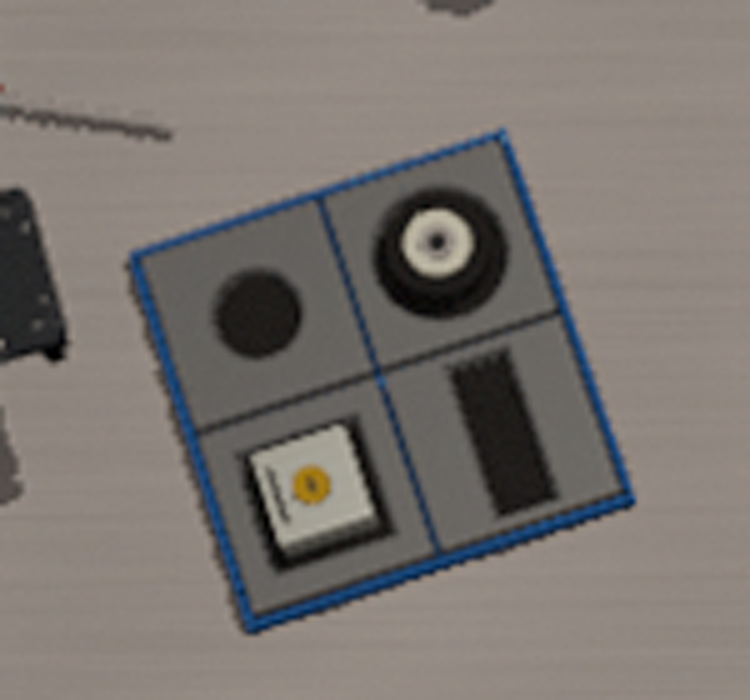

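The roller and coin box look seated. Now lowering onto the door pull.

```bash
python3 -m pendant '[{"travel":[0.04,-0.001,0],"twist":0},{"travel":[0.075,-0.001,-0.001],"twist":0},{"travel":[0.0955,-0.001,-0.001],"twist":0},{"travel":[0.0955,-0.001,-0.001],"twist":0},{"travel":[0.0955,-0.001,-0.001],"twist":0}]' 0 15; python3 -m pendant '[{"travel":[0,0,0],"twist":0},{"travel":[0,0,0],"twist":0},{"travel":[0,0,0],"twist":0},{"travel":[0,0,0],"twist":0},{"travel":[0,0,0],"twist":0},{"travel":[0,0,0],"twist":0}]' -1 15;python3 go.py .5198 -.0132 .13 -72
python3 - <<'E'
from h import *
save("side","s9",(180,150,260,210),9)
E
```

```text
time: 15.32
position: [0.5423, 0.2813, -0.0049]
tool_rot: [1.003, 1.319, -0.985]
ft_force: [-0.3, -0.1, -0.7]
grip_width: 0.499
time: 16.08
position: [0.5425, 0.2816, -0.0045]
tool_rot: [1.003, 1.319, -0.984]
ft_force: [0.2, 0.1, 2.9]
grip_width: 0.206
t 16.07 pos [ 0.5425  0.2816 -0.0045] jaw -73.6 down [ 0.016  0.002 -1.   ] q7 -1.59 q1 -1.0 F [0.2 0.1 2.9] w 17.9
travel [-0.1356 -0.1029  0.2767]
twist -0.028 or 3.114
```

View pics/s9.png

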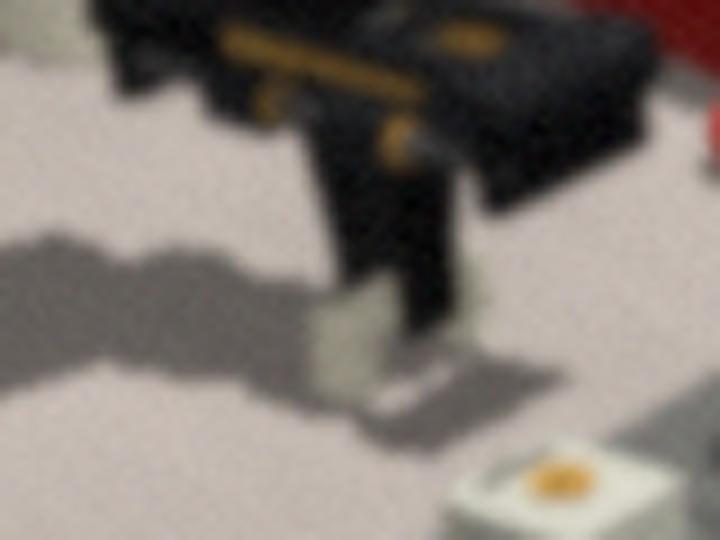

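The pull is gripped across the bar at 17.9 mm, at about crop (400,330). Carrying it to the slot.

```bash
python3 -m pendant '[{"travel":[-0.03,0,0],"twist":0},{"travel":[-0.08,0,0],"twist":0},{"travel":[-0.125,-0.012,0.03],"twist":0},{"travel":[-0.136,-0.03,0.08],"twist":0},{"travel":[-0.136,-0.048,0.13],"twist":0},{"travel":[-0.136,-0.067,0.18],"twist":0},{"travel":[-0.136,-0.086,0.23],"twist":-0.02},{"travel":[-0.136,-0.103,0.277],"twist":-0.028},{"travel":[-0.136,-0.103,0.277],"twist":-0.028},{"travel":[-0.136,-0.103,0.277],"twist":-0.028}]'; python3 -m pendant '[{"travel":[0,0,0],"twist":0}]'; python3 go.py .5198 -.0132 .009 -72
python3 - <<'E'
from h import *
save("side","s10",(180,100,380,250),4)
E
```

```text
time: 17.38
position: [0.5195, -0.0131, 0.1301]
tool_rot: [0.983, 1.33, -0.964]
ft_force: [0.2, 0.3, -0.3]
grip_width: 0.207
time: 17.5
position: [0.5194, -0.0116, 0.1298]
tool_rot: [0.981, 1.332, -0.962]
ft_force: [0.0, 0.7, -0.6]
grip_width: 0.204
t 17.5 pos [ 0.5194 -0.0116  0.1298] jaw -71.9 down [ 0.015  0.003 -1.   ] q7 -1.21 q1 -0.8 F [ 0.   0.7 -0.6] w 17.8
travel [ 0.1208 -0.002   0.0014]
twist 0.002 or -3.139
```

View pics/s10.png

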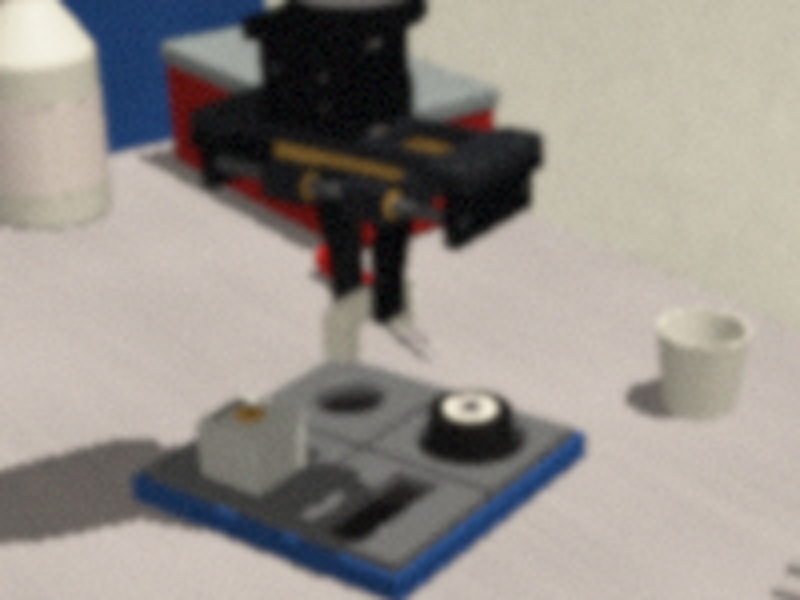

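```bash
python3 -m pendant '[{"travel":[0.04,-0.001,0.001],"twist":0},{"travel":[0.08,-0.002,0.001],"twist":0},{"travel":[0.106,-0.002,0.001],"twist":0},{"travel":[0.116,-0.002,0.001],"twist":0},{"travel":[0.121,-0.002,0.001],"twist":0},{"travel":[0.121,-0.002,0.001],"twist":0}]'; python3 go.py .5198 -.0132 .0075 -72
```

```text
time: 18.3
position: [0.5203, -0.0126, 0.0093]
tool_rot: [0.981, 1.331, -0.961]
ft_force: [1.2, 0.4, -1.1]
grip_width: 0.204
t 18.3 pos [ 0.5203 -0.0126  0.0093] jaw -71.8 down [ 0.016  0.003 -1.   ] q7 -1.06 q1 -0.73 F [ 1.2  0.4 -1.1] w 17.8
travel [ 0.0018 -0.0007  0.0004]
twist 0.003 or -3.139
```

```bash
python3 -m pendant '[{"travel":[0.0018,0,0],"twist":0},{"travel":[0.0018,0,0],"twist":0}]'; python3 -m pendant '[{"travel":[0,0,0],"twist":0},{"travel":[0,0,0],"twist":0},{"travel":[0,0,0],"twist":0},{"travel":[-0.04,0,0],"twist":0},{"travel":[-0.09,0,0],"twist":0},{"travel":[-0.13,0,0],"twist":0},{"travel":[-0.13,0,0],"twist":0}]' 0 20; python3 go.py .4708 -.3945 .12 -20; python3 - <<'E'
from h import *
print(plane("top",[(468,208),(480,218),(490,188),(560,150)],0).round(3))
save("top","t11",(180,120,330,260),5)
save("side","s11",(180,150,380,300),4)
E
```

```text
time: 18.55
position: [0.5208, -0.0124, 0.0081]
tool_rot: [0.981, 1.331, -0.96]
ft_force: [-0.9, 1.0, 0.1]
grip_width: 0.208
time: 19.42
position: [0.5211, -0.0128, 0.1413]
tool_rot: [0.986, 1.327, -0.955]
ft_force: [0.2, -0.3, -0.3]
grip_width: 0.5
t 19.43 pos [ 0.5211 -0.0128  0.1413] jaw -71.8 down [ 0.024  0.006 -1.   ] q7 -1.21 q1 -0.83 F [ 0.2 -0.3 -0.3] w 43.5
travel [ 0.0179 -0.1673  0.347 ]
twist -0.905 or 2.237
[[ 0.511 -0.514  0.   ]
 [ 0.484 -0.544  0.   ]
 [ 0.565 -0.579  0.   ]
 [ 0.671 -0.788  0.   ]]
```

View pics/t11.png

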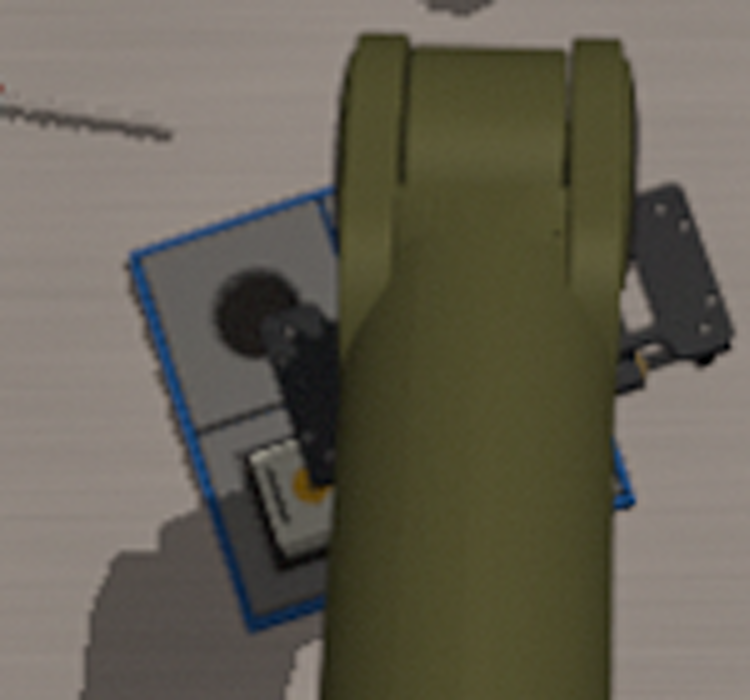

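View pics/s11.png

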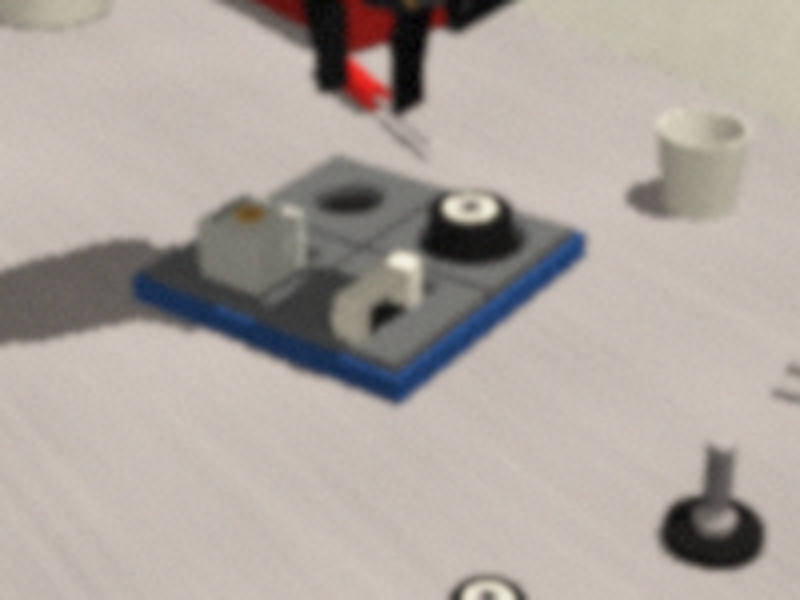

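The pull stands in the slot at about crop (385,295). Next is the slim foot.

```bash
python3 -m pendant '[{"travel":[0,-0.02,0.04],"twist":-0.1},{"travel":[0,-0.042,0.087],"twist":-0.22},{"travel":[0,-0.064,0.134],"twist":-0.36},{"travel":[0,-0.088,0.184],"twist":-0.5},{"travel":[0,-0.112,0.234],"twist":-0.64},{"travel":[0,-0.136,0.284],"twist":-0.78},{"travel":[0.01,-0.155,0.325],"twist":-0.905},{"travel":[0.018,-0.167,0.347],"twist":-0.905},{"travel":[0.018,-0.167,0.347],"twist":-0.905},{"travel":[0.018,-0.167,0.347],"twist":-0.905}]' 0 20; python3 -m pendant '[{"travel":[0,0,0],"twist":0}]'; python3 go.py .4708 -.3945 .008 -20
python3 - <<'E'
from h import *
save("top","t12",(340,150,480,280),5); save("side","s12",(290,210,490,360),4)
E
```

```text
time: 20.78
position: [0.4683, -0.393, 0.1163]
tool_rot: [0.279, 1.539, -0.266]
ft_force: [-0.4, 0.0, -0.2]
grip_width: 0.504
time: 20.9
position: [0.4692, -0.3913, 0.1162]
tool_rot: [0.278, 1.539, -0.263]
ft_force: [-0.1, 0.1, -0.2]
grip_width: 0.5
t 20.9 pos [ 0.4692 -0.3913  0.1162] jaw -19.8 down [ 0.016  0.007 -1.   ] q7 0.59 q1 -0.08 F [-0.1  0.1 -0.2] w 43.5
travel [ 0.1082 -0.0038  0.0013]
twist 0.003 or -3.138
```

View pics/s12.png

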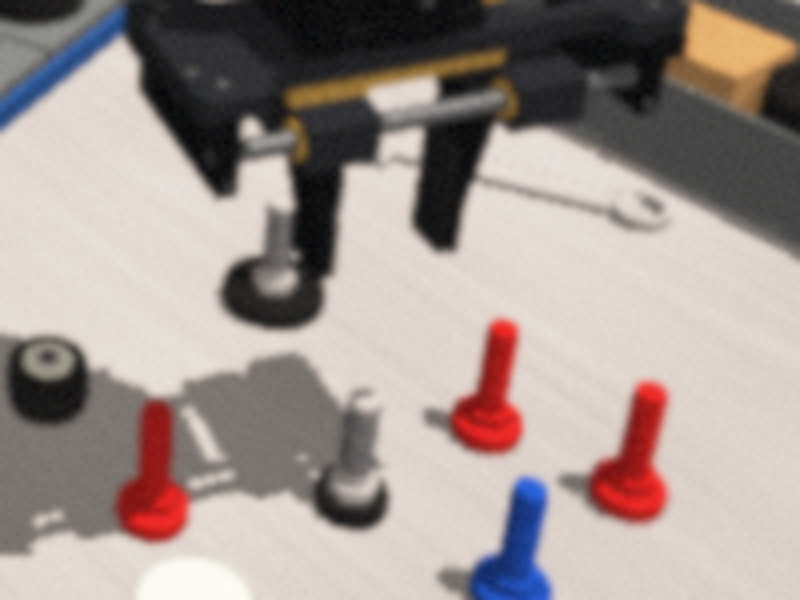

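View pics/t12.png

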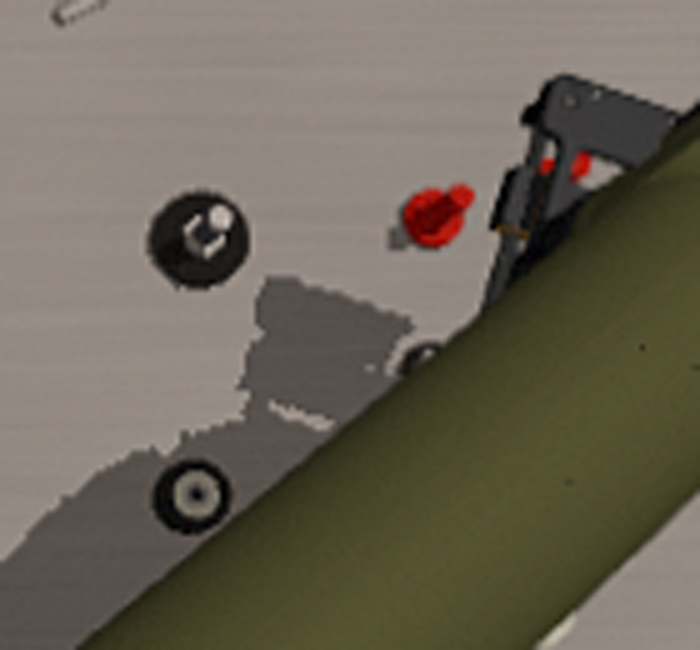

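```bash
python3 -m pendant '[{"travel":[0.02,-0.004,0.001],"twist":0},{"travel":[0.04,-0.004,0.001],"twist":0},{"travel":[0.04,-0.004,0.001],"twist":0}]' 0 20; python3 go.py .4708 -.3945 .01 -20; python3 - <<'E'
from h import *
p=ctrl.get_state()["position"]; print(proj("side",[p+[0,0,.021]]), ((proj("side",[p+[0,0,.021]])-[290,210])*4))
save("side","s13",(290,210,490,360),4)
E
```

```text
time: 21.38
position: [0.4679, -0.3937, 0.0734]
tool_rot: [0.28, 1.544, -0.262]
ft_force: [-0.5, -1.1, 0.5]
grip_width: 0.502
t 21.38 pos [ 0.4679 -0.3937  0.0734] jaw -19.8 down [ 0.012  0.009 -1.   ] q7 0.62 q1 -0.05 F [-0.5 -1.1  0.5] w 43.6
travel [ 0.0634 -0.0006  0.0025]
twist 0.003 or -3.138
[[381.04197431 294.96759654]] [[364.16789724 339.87038617]]
```

View pics/s13.png

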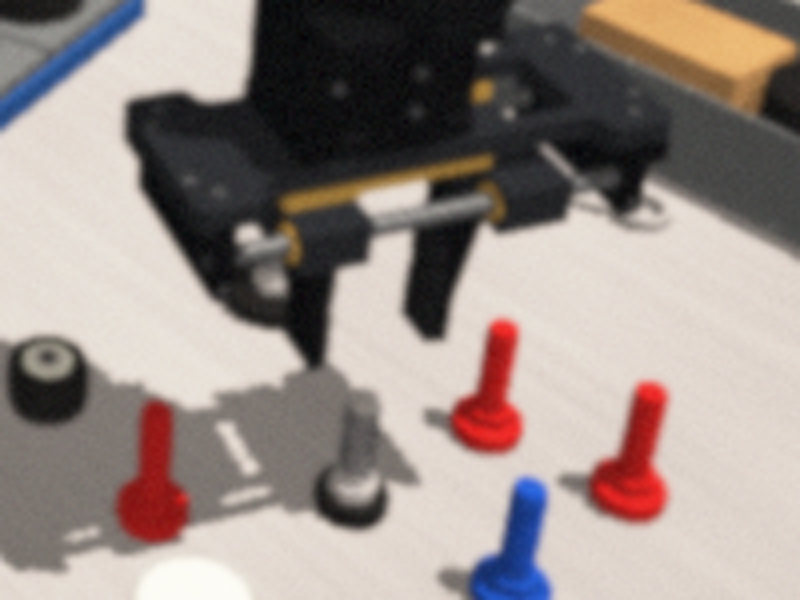

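```bash
python3 -m pendant '[{"travel":[0.025,0,0.0025],"twist":0},{"travel":[0.05,0,0.0025],"twist":0},{"travel":[0.063,0,0.0025],"twist":0},{"travel":[0.063,0,0.0025],"twist":0}]' 0 20; python3 go.py .4708 -.3945 .01 -20; python3 - <<'E'
from h import *
save("side","s14",(290,230,490,380),4)
E
```

```text
time: 21.92
position: [0.4713, -0.3947, 0.0113]
tool_rot: [0.279, 1.543, -0.263]
ft_force: [-0.1, -0.3, -1.5]
grip_width: 0.5
t 21.93 pos [ 0.4713 -0.3947  0.0113] jaw -19.8 down [ 0.012  0.008 -1.   ] q7 0.67 q1 -0.0 F [-0.1 -0.3 -1.5] w 43.5
travel [ 0.0013  0.0001 -0.0005]
twist 0.003 or -3.139
```

View pics/s14.png

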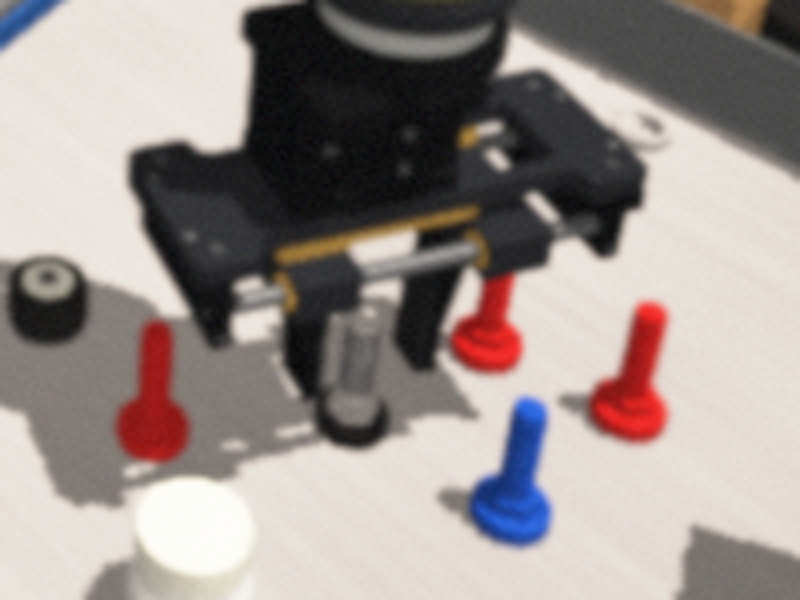

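The stud at about crop (360,345) stands between the fingers. Closing on it.

```bash
python3 -m pendant '[{"travel":[0,0,0],"twist":0},{"travel":[0,0,0],"twist":0},{"travel":[0,0,0],"twist":0},{"travel":[0,0,0],"twist":0},{"travel":[0,0,0],"twist":0},{"travel":[0,0,0],"twist":0}]' -1 20;python3 -m pendant '[{"travel":[-0.02,0,0],"twist":0},{"travel":[-0.06,0,0],"twist":0},{"travel":[-0.1,0,0],"twist":0},{"travel":[-0.13,0,0],"twist":0},{"travel":[-0.13,0,0],"twist":0}]'; python3 go.py .5858 .1161 .14 18
python3 - <<'E'
from h import *
save("side","s15",(290,150,490,300),4)
E
```

```text
time: 22.72
position: [0.472, -0.3953, 0.0123]
tool_rot: [0.279, 1.541, -0.263]
ft_force: [0.7, -0.0, 1.7]
grip_width: 0.139
time: 23.35
position: [0.4712, -0.398, 0.1459]
tool_rot: [0.277, 1.536, -0.265]
ft_force: [-1.1, -1.0, -1.2]
grip_width: 0.145
t 23.35 pos [ 0.4712 -0.398   0.1459] jaw -19.9 down [ 0.019  0.005 -1.   ] q7 0.58 q1 -0.08 F [-1.1 -1.  -1.2] w 12.6
travel [ 0.0104  0.5224 -0.067 ]
twist -0.661 or 2.481
```

View pics/s15.png

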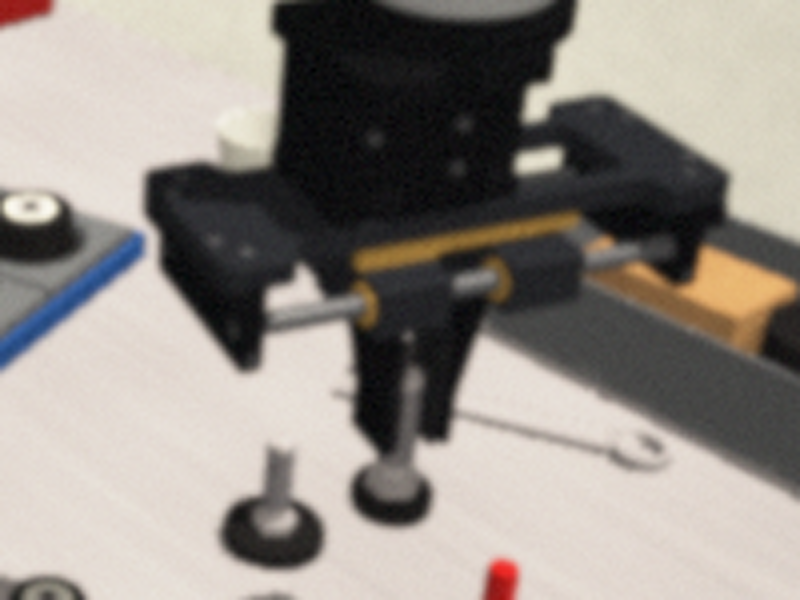

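```bash
python3 - <<'E'
from h import *
im=cv2.imread("pics/s15.png")
p=ctrl.get_state()["position"]
# disc: dark ellipse, edges in crop x 350..432, top face centre approx y 490 (z=+10mm), bottom edge 525
for c,z in(((391,488),.010),((392,495),.005),((413,372),.062)):
    print(c,z,(plane("side",[(290+c[0]/4,150+c[1]/4)],p[2]-.0123+z)[0]-p).round(4))
print("before (s14, TCP .4713 -.3947):")
for c,z in(((352,412),.010),((363,315),.062)):
    print((plane("side",[(290+c[0]/4,230+c[1]/4)],z)[0]-[.472,-.3953,0]).round(4))
E
```

```text
(391, 488) 0.01 [ 0.0015 -0.0005 -0.0023]
(392, 495) 0.005 [ 0.0038  0.0003 -0.0073]
(413, 372) 0.062 [0.0066 0.0007 0.0497]
before (s14, TCP .4713 -.3947):
[-0.0023 -0.0011  0.01  ]
[0.0002 0.0018 0.062 ]
```

The foot hangs within about 2–4 mm of the tool axis. Carrying it to the small nest.

```bash
python3 -m pendant '[{"travel":[0,0.03,-0.004],"twist":-0.04},{"travel":[0,0.08,-0.01],"twist":-0.1},{"travel":[0.002,0.13,-0.017],"twist":-0.16},{"travel":[0.003,0.18,-0.023],"twist":-0.23},{"travel":[0.004,0.23,-0.03],"twist":-0.3},{"travel":[0.005,0.28,-0.036],"twist":-0.36},{"travel":[0.006,0.33,-0.042],"twist":-0.42},{"travel":[0.007,0.38,-0.049],"twist":-0.48},{"travel":[0.008,0.43,-0.055],"twist":-0.55},{"travel":[0.01,0.47,-0.06],"twist":-0.61}]'; python3 go.py .5858 .1161 .14 18
```

```text
time: 24.65
position: [0.5731, 0.068, 0.1374]
tool_rot: [-0.206, 1.545, 0.213]
ft_force: [0.6, 0.2, -1.6]
grip_width: 0.14
t 24.65 pos [0.5731 0.068  0.1374] jaw 15.3 down [ 0.014  0.006 -1.   ] q7 0.23 q1 -0.74 F [ 0.6  0.2 -1.6] w 12.2
travel [-0.0022  0.043   0.025 ]
twist -0.047 or 3.095
```

```bash
python3 -m pendant '[{"travel":[-0.002,0.02,0.012],"twist":-0.02},{"travel":[-0.002,0.043,0.025],"twist":-0.047},{"travel":[-0.002,0.043,0.025],"twist":-0.047},{"travel":[-0.002,0.043,0.025],"twist":-0.047}]'; python3 go.py .5858 .1161 .026 18
python3 - <<'E'
from h import *
save("side","s16",(180,100,380,250),4)
E
```

```text
time: 25.15
position: [0.5859, 0.1142, 0.1399]
tool_rot: [-0.243, 1.542, 0.247]
ft_force: [0.1, -0.8, -0.3]
grip_width: 0.144
t 25.15 pos [0.5859 0.1142 0.1399] jaw 17.9 down [ 0.014  0.005 -1.   ] q7 0.21 q1 -0.77 F [ 0.1 -0.8 -0.3] w 12.5
travel [ 0.1139  0.0018 -0.0013]
twist -0.002 or 3.14
```

View pics/s16.png

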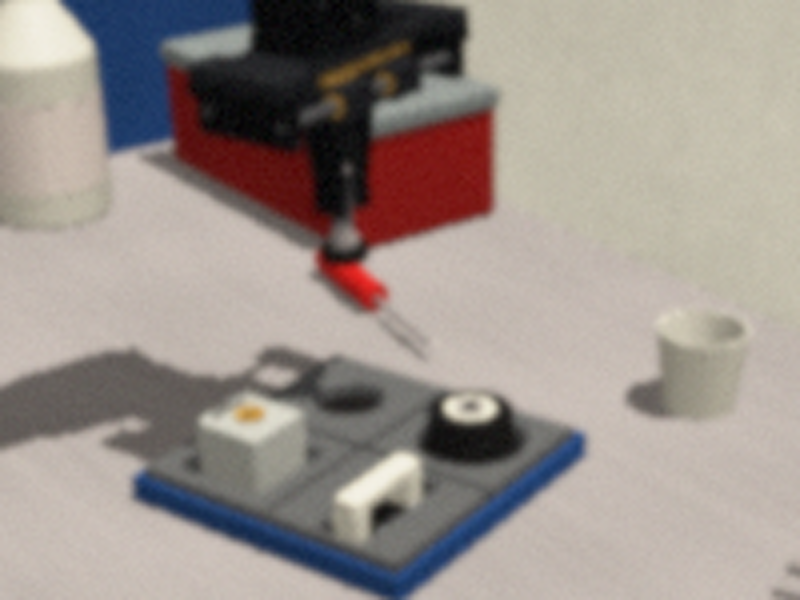

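```bash
python3 -m pendant '[{"travel":[0.04,0.002,-0.001],"twist":0},{"travel":[0.075,0.002,-0.001],"twist":0},{"travel":[0.1,0.002,-0.001],"twist":0},{"travel":[0.109,0.002,-0.001],"twist":0},{"travel":[0.114,0.002,-0.001],"twist":0},{"travel":[0.114,0.002,-0.001],"twist":0}]'; python3 go.py .5858 .1161 .0243 18; python3 - <<'E'
from h import *
save("side","s17",(180,100,380,250),4)
E
```

```text
time: 25.95
position: [0.5866, 0.1159, 0.0267]
tool_rot: [-0.241, 1.541, 0.246]
ft_force: [-0.2, 0.4, -0.5]
grip_width: 0.137
t 25.95 pos [0.5866 0.1159 0.0267] jaw 17.8 down [ 0.015  0.006 -1.   ] q7 0.27 q1 -0.73 F [-0.2  0.4 -0.5] w 12.0
travel [ 0.0024  0.0004 -0.0007]
twist -0.003 or 3.139
```

View pics/s17.png

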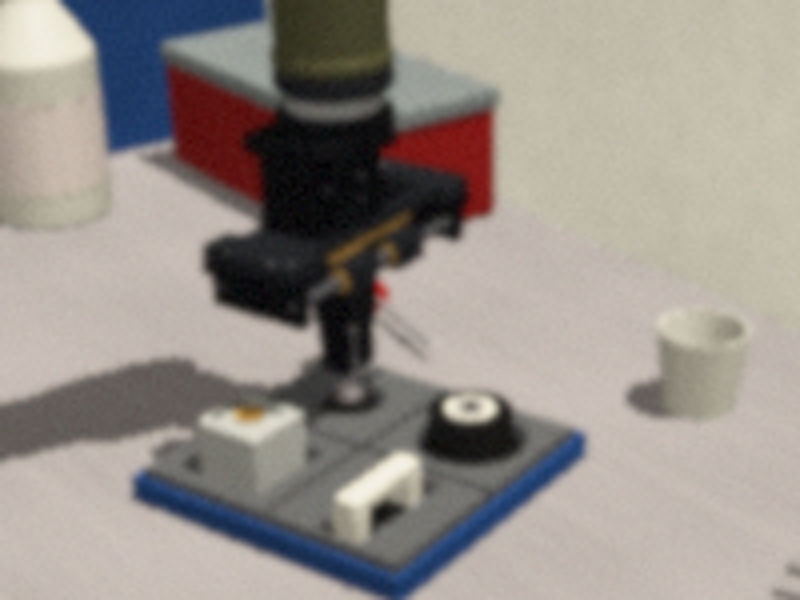

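```bash
python3 -m pendant '[{"travel":[0.0025,0,0],"twist":0},{"travel":[0.0028,0,0],"twist":0},{"travel":[0.0028,0,0],"twist":0}]';  python3 -m pendant '[{"travel":[0,0,0],"twist":0},{"travel":[0,0,0],"twist":0},{"travel":[0,0,0],"twist":0},{"travel":[0,0,0],"twist":0}]' 0 20; python3 -m pendant '[{"travel":[-0.03,0,0],"twist":0},{"travel":[-0.07,0,0],"twist":0},{"travel":[-0.12,0,0],"twist":0},{"travel":[-0.15,0,0],"twist":0},{"travel":[-0.15,0,0],"twist":0}]'; python3 go.py .47 .39 .2
```

```text
time: 26.38
position: [0.5871, 0.1162, 0.0245]
tool_rot: [-0.241, 1.54, 0.247]
ft_force: [1.0, -0.1, -0.1]
grip_width: 0.139
time: 26.88
position: [0.5871, 0.1162, 0.0245]
tool_rot: [-0.241, 1.54, 0.247]
ft_force: [-0.4, -0.2, 0.3]
grip_width: 0.47
time: 27.5
position: [0.5864, 0.1156, 0.1774]
tool_rot: [-0.24, 1.534, 0.247]
ft_force: [0.6, -0.6, 0.1]
grip_width: 0.5
t 27.5 pos [0.5864 0.1156 0.1774] jaw 17.8 down [ 0.022  0.008 -1.   ] q7 0.19 q1 -0.79 F [ 0.6 -0.6  0.1] w 43.5
travel [-0.0229  0.2969 -0.0262]
```

Moving the arm away to the left for an unobstructed last check.

```bash
python3 -m pendant '[{"travel":[-0.02,0.06,-0.005],"twist":0},{"travel":[-0.02,0.12,-0.01],"twist":0},{"travel":[-0.02,0.18,-0.015],"twist":0},{"travel":[-0.02,0.24,-0.02],"twist":0},{"travel":[-0.02,0.297,-0.026],"twist":0},{"travel":[-0.02,0.297,-0.026],"twist":0}]'; python3 - <<'E'
from h import *
im=ctrl.get_image("top")[:,:,::-1].copy(); cv2.imwrite("pics/tend.png",im)
cv2.imwrite("pics/tendc.png",cv2.resize(im[130:260,180:480],None,fx=2.6,fy=2.6,interpolation=cv2.INTER_CUBIC))
save("side","send",(180,170,380,320),4)
N={"big":(.6173,.0188),"small":(.5858,.1161),"sq":(.4886,.084),"slot":(.5198,-.0132)}
g=im.max(2); hsv=cv2.cvtColor(im,cv2.COLOR_BGR2HSV)
def cen(m,xy,z,r):
    c=proj("top",[[*xy,z]])[0].round().astype(int); x,y=c; s=m[y-r:y+r,x-r:x+r]
    n,l,st,ce=cv2.connectedComponentsWithStats(s.astype(np.uint8)); i=1+np.argmax(st[1:,4]); return st[i,4],plane("top",[ce[i]+[x-r,y-r]],z)[0]
for nm,k,m,z,r in(("hub","big",g>120,.044,10),("brass","sq",(hsv[...,1]>120)&(hsv[...,0]<30)&(g>70),.056,10),("pull","slot",g>135,.042,18),("studtop","small",g>115,.074,7)):
    a,w=cen(m,N[k],z,r); print(nm,a,w.round(4),"offset mm",((w[:2]-N[k])*1000).round(1))
old=cv2.imread("pics/top0.png").max(2)
for nm,xy,z,r,t in(("pulley",(.4038,-.2618),.024,14,50),("wide",(.5407,-.2752),.01,14,50)):
    print(nm,"moved mm",((cen(g<t,xy,z,r)[1]-cen(old<t,xy,z,r)[1])*1000).round(1))
E
```

```text
time: 28.25
position: [0.4651, 0.396, 0.1945]
tool_rot: [-0.248, 1.537, 0.256]
ft_force: [0.4, -0.1, -0.3]
grip_width: 0.498
hub 123 [0.616  0.0194 0.044 ] offset mm [-1.3  0.6]
brass 44 [0.487  0.0832 0.056 ] offset mm [-1.6 -0.8]
pull 155 [ 0.5186 -0.0127  0.042 ] offset mm [-1.2  0.5]
studtop 16 [0.5848 0.1147 0.074 ] offset mm [-1.  -1.4]
pulley moved mm [-0.   0.2  0. ]
wide moved mm [-0.1 -0.   0. ]
```

View pics/tendc.png

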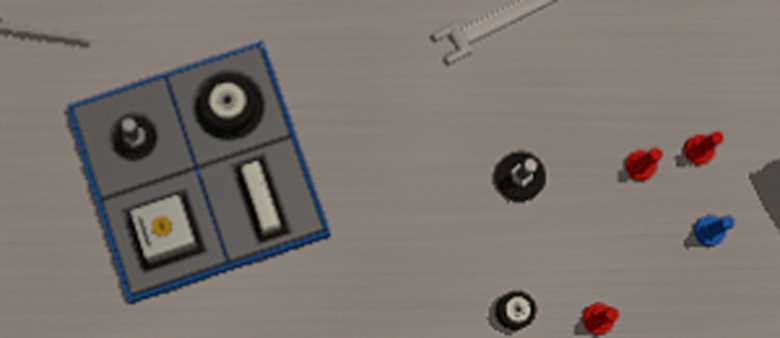

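View pics/send.png

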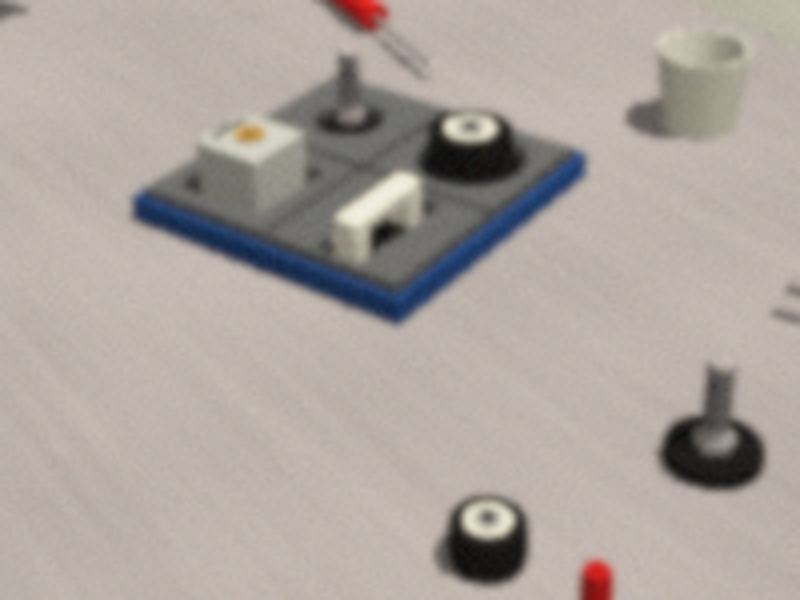

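All four parts are in their nests and upright, and the other two parts have not moved. One last check of the heights with both views before handing in.

```bash
python3 - <<'E'
from h import *
# two-view triangulated heights: side pixels from send crop, top pixel via measured points
def P(n): m,R=cam(n); return np.c_[R,m["tvec"]]
und=lambda n,px: cv2.undistortPoints(np.array(px,float).reshape(-1,1,2),cam(n)[0]["K"],cam(n)[0]["distortion"]).reshape(2,1)
for nm,c,w in(("hub .044",(470,127),(.616,.0194,.044)),("brass .055",(250,134),(.487,.0832,.056)),("studtop .074",(348,57),(.5848,.1147,.074)),("pull top .042",(378,199),(.5186,-.0127,.042))):
    X=cv2.triangulatePoints(P("top"),P("side"),und("top",proj("top",[w])[0]),und("side",(180+c[0]/4,170+c[1]/4))); print(nm,(X[:3]/X[3]).ravel().round(4))
E
```

```text
hub .044 [0.616  0.019  0.0459]
brass .055 [0.4879 0.0828 0.0558]
studtop .074 [0.5863 0.1151 0.0692]
pull top .042 [ 0.5196 -0.0131  0.041 ]
```

```bash
python3 -c "
from bench import ctrl
print(ctrl.close_job())"
```

```text
the job is handed in; nothing more can be done
None
```

I put the coin box, drum roller, door pull and slim foot into their nests and handed the job in at about 28 s of the 86 s. The hand-in gave no verdict.

**Last checks:** In the final pictures all four parts stand upright, each within 2 mm of its nest's centre. The small pulley and the wide foot moved 0.2 mm or less.

**Heights:** From the two views, the tops of the roller, box and pull come out within 2 mm of where they should be when seated. The slim foot's stud top came out 5 mm low (69 mm against 74 mm). I put that down to its blurred tip in the side picture, since a foot that was not seated would read high.

**What went wrong:** The open fingertips sit about 22 mm above the reported TCP. My first close on the roller therefore passed over its top without moving it, and I gripped it on the second try, 22 mm lower. The coin box was held only near its top edge for the same reason, but it still seated well.

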